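Tip the nuts from the mug into the bowl

ROBOT

A 6-joint arm with a two-finger parallel gripper is mounted at the origin on a cart in front of the work surface, level with it; the furniture and walls round the work are solid. World frame = base frame: x ahead of the robot, y to its left, z up, the work surface at z = 0. Lengths are in m, angles in rad, forces in N, time in s.
With the tool pointing down it reaches from about 0.35 to 0.775 m from the base axis. Payload 7.3 kg.
Tool frame: the origin (TCP) lies at the very end of the fingers, on their centre line; the grasp point (between the pads) lies 19 mm behind it; z points along the fingers, y is the line along which they close (so a half turn about z gives the same grasp; the last joint's range is limited). The gripper opens to 92 mm and grips with 3 to 60 N. Pads are 19 mm wide; open, the fingers measure 130 mm over their backs; the gripper's body (75 mm by 190 mm) begins 47 mm behind the grasp point.
Start: joints at [1.178, 0.342, 1.524, -0, 1.275, -0.146], TCP at [0.128, 0.509, 0.227] pointing down, gripper open.
Joint ranges: [-2.53, 2.53], [-0.77, 2.02], [0.04, 2.7], [-1, 4.14], [0.28, 2.66], [-3.11, 3.11]. Speed limits (rad/s): [2.57, 2.57, 3.14, 3.14, 3.14, 3.14].

INTERFACE

Orientations are given as [roll, pitch, yaw] about the fixed x, y, z axes, in that order (R = Rz(yaw) Ry(pitch) Rx(roll)).
In Python, from cell import telemetry, eyes, job gives the robot as it stands.
- The arm moves only by the tool apply_moves, never from a script. Its arguments are lists of equal length, an entry for each row: "delta_pos": the shift along the world's x, y, z each as a share of 0.4 m, from -1 to 1, a list of three; "dr": the turn, a rotation vector about the world's x, y, z each as a share of 0.5 rad, from -1 to 1, a list of three; "jaw": the opening, from 0 (shut) to 1 (fully open). A call has 1 to 8 rows; each row is the pose to reach, as a shift and turn from the pose commanded when the call began; what a row does not reach only later rows make up. A row lasts 1/12 s, in which the tool goes at most 41.7 mm and 7.16 degrees, less where a joint would pass 70% of its speed; a pose out of reach is approached as far as the arm can. A call with a number of a shift or a turn outside -1 to 1 is refused whole. A call with a gripper value outside its range is refused whole. The fingers move at their own pace and stop on an object; "force" is the grip in N (left out, the last holds). Time passes only in rows, so rows that repeat a pose let the fingers close. It gives the time, the measured TCP pose, the force, the opening and the grip force at its end, in the units of the state.
- telemetry.observe(): the state, without advancing time (a new reading comes with each control period).
- eyes.read_camera(name): name is "scene" or "top"; returns the picture (420x560x3 uint8, red, green, blue); there is no depth.
- eyes.camera_model(name): a dict with "vertical_fov" (degrees; the focal length in pixels is half the picture's height over the tangent of half this angle, whatever the lens; pixels are square), "cx", "cy" (the principal point, pixels), "rvec" (rotation vector, rad) and "tvec" (3), from world to camera coordinates, as OpenCV has them. Camera axes: x right, y down, z forward; pixel columns grow to the right and rows downward; lengths in m; the calibration is good to about 2 mm. A picture is of the moment at which its call begins. camera_model takes no time and is no camera call.
- job.hand_in(): hands the job in; it is judged then, once.
The state is a dict: "time": time; "qpos": joint angles; "qvel": joint speeds; "joint_efforts": joint torques, N m; "tool_pos": TCP position; "tool_rot": TCP orientation; "contact_force": force on the tool from outside, world axes, zero at the start; "torque": the same for the moment, N m; "opening": finger opening in m; "grip_force": force on a finger pad.
Only numpy, scipy, OpenCV 4.12 (cv2) and the standard library are available. Lean on these libraries where they do the work, as an engineer would, in place of code of your own. Each camera call takes 0.05 s, during which the arm holds its last target. There are 200 camera calls.

TASK

One of the two mugs holds hazelnuts for the guests. Take that mug, rest its lip lightly on the rim of the wide bowl to its right, and tip it there so that all six nuts slide into the bowl; do not touch the nuts with the gripper, press hard on the bowl or push it away. Then stand the empty mug upright again where you took it from, and leave everything else as it is.

Things in the scene. Friction and masses are not known exactly. Their poses are not given: they have to be found in the camera images.
- nut_mug: the mug with the six nuts: one-coloured stoneware, 92 mm across, 95 mm high, about 0.26 kg. Origin: under the middle of mug plus handle, z up. Body axis at y = +17.5 mm, outer radius 46 mm, inside 48 mm wide at the floor (8 mm up) and 82 mm at the rim; handle to -y, out to y = -64 mm; lip opposite it at y = +63 mm, z = 95 mm. Handle points roughly to the robot's left at the start
- mug_handle (a point): grip point in the outer arch of that mug's handle, at y = -54 mm, z = 58 mm in the mug's frame; the handle is an upright loop in the mug's yz plane, about 14 mm thick along the mug's x here (pinch it so) and wider towards the mug, its outside at y = -64 mm, its top 85 mm and its bottom 18 mm above the underside, with a finger gap between arch and mug
- mug_mouth (a point): centre of that mug's mouth, level with the rim (y = +17.5 mm, z = 95 mm in the mug's frame)
- spare_mug: an empty mug of the same make, size and frame; leave it alone. Which of the two mugs stands nearer the robot varies
- nut_bowl: round glazed bowl with a foot, 105 mm across, 47 mm high, 0.22 kg; inside it narrows from 96 mm at the rim to about 40 mm at the floor, 12 mm up. Origin: centre of its underside, z up. It stands to the right of the mugs
- salt_bowl: small pale bowl, 85 mm across, 35 mm high; bystander; origin at the centre of its underside
- pepper_mill: turned wooden pepper mill, 51 mm across, 168 mm high; bystander; origin at the centre of its underside
- tea_glass: waisted tea glass, 63 mm across, 81 mm high; bystander; origin at the centre of its underside
- salt_shaker: salt shaker, 44 mm across, 90 mm high; bystander; origin at the centre of its underside
- nut0: hazelnut in its shell, 20 mm across, 20 mm long, 10 g, rolls; lies in the mug at the start; origin at its centre
- nut1: hazelnut in its shell, 20 mm across, 20 mm long, 10 g, rolls; lies in the mug at the start; origin at its centre
- nut2: hazelnut in its shell, 20 mm across, 20 mm long, 10 g, rolls; lies in the mug at the start; origin at its centre
- nut3: hazelnut in its shell, 20 mm across, 20 mm long, 10 g, rolls; lies in the mug at the start; origin at its centre
- nut4: hazelnut in its shell, 20 mm across, 20 mm long, 10 g, rolls; lies in the mug at the start; origin at its centre
- nut5: hazelnut in its shell, 20 mm across, 20 mm long, 10 g, rolls; lies in the mug at the start; origin at its centre
Not all that is in view belongs to the job. There is more than one size of the nut_bowl; the job needs the middle-sized.

How it is judged:
On the way:
1. the mug, tipped well over and with nuts still in it, rests on the bowl's rim (angle between nut_mug's own z axis and vertical above 1 rad and contact force between nut_mug and nut_bowl above 0.2 N and horizontal distance between any of nut0, nut1, nut2, nut3, nut4, nut5 and nut_bowl above 0.055 m), for 0.2 s.
At the end, for the whole second after the job is handed in: all six nuts lie at rest inside the bowl (centre within 47 mm of its axis, 15 to 75 mm above the surface); the bowl stands upright within 3 cm of where it stood; the mug stands upright on the surface within 6 cm of where it stood, at rest (horizontal distance between each of nut0, nut1, nut2, nut3, nut4, nut5 and nut_bowl below 0.047 m and height (world z) of nut0 between 0.015 and 0.075 m and linear speed of each of nut0, nut1, nut2, nut3, nut4, nut5 below 0.05 m/s and height (world z) of nut1 between 0.015 and 0.075 m and height (world z) of nut2 between 0.015 and 0.075 m and height (world z) of nut3 between 0.015 and 0.075 m and height (world z) of nut4 between 0.015 and 0.075 m and height (world z) of nut5 between 0.015 and 0.075 m and distance of nut_bowl from where it was at the start of the episode below 0.03 m and angle between each of nut_bowl, nut_mug's own z axis and vertical below 0.1 rad and distance of nut_mug from where it was at the start of the episode below 0.06 m and height (world z) of nut_mug between -0.006 and 0.006 m and linear speed of nut_mug below 0.02 m/s); the robot touches nothing.
It fails at once if the empty mug, small bowl, pepper mill, tea glass or salt shaker is moved more than 2 cm or tipped (distance of any of spare_mug, salt_bowl, pepper_mill, tea_glass, salt_shaker from where it was at the start of the episode above 0.02 m or angle between any of spare_mug, salt_bowl, pepper_mill, tea_glass, salt_shaker's own z axis and vertical above 0.25 rad).
It fails at once if the gripper's fingers touch a nut (contact force between the fingers and nut0 above 0.3 N or contact force between the fingers and nut1 above 0.3 N or contact force between the fingers and nut2 above 0.3 N or contact force between the fingers and nut3 above 0.3 N or contact force between the fingers and nut4 above 0.3 N or contact force between the fingers and nut5 above 0.3 N).
It fails at once if the mug knocks or presses hard on the bowl (over 15 N) (contact force between nut_mug and nut_bowl above 15 N).
It also fails if it takes over 54 s, if anything falls off the work surface, if the arm or the gripper's body presses on something with over 40 N, if the wrist force passes 120 N, or if a joint passes its speed limit or range.

## Working session

There is one attempt and no reset: what is moved stays moved. The work goes in short steps, Python scripts to look and compute and a tool call to move; the robot and the scene stay as the last step left them, time stands still between calls to the robot, and variables do not carry over. Pictures are saved under pics/ and viewed, at most 10 in all, crops included, and the job is handed in when it is done.

Besides the shell and the picture viewer there is one more tool, called after ">>>" in YAML: its name, and indented under it one key for each argument. apply_moves: Moves the arm, as the interface text tells. Its arguments: {"type":"object","properties":{"delta_pos":{"type":"array"},"dr":{"type":"array"},"jaw":{"type":"array"},"force":{"type":"number"}},"required":["delta_pos","dr","jaw"]}

```bash
mkdir -p pics; python3 - <<'E'
from cell import telemetry, eyes, job
import cv2,numpy as np
for n in ("scene","top"):
    im=eyes.read_camera(n); cv2.imwrite(f"pics/{n}0.png",cv2.resize(im[:,:,::-1],(800,600),interpolation=cv2.INTER_CUBIC))
    np.save(f"pics/{n}0.npy",im)
    print(n,eyes.camera_model(n))
print(telemetry.observe())
E
```

```text
scene {'vertical_fov': 45.33416556130674, 'cx': 283.77762938668343, 'cy': 210.39122423726153, 'rvec': array([ 1.96916445, -0.81268794,  0.46127496]), 'tvec': array([-0.45180278,  0.26051349,  1.08089526])}
top {'vertical_fov': 45.80573581353194, 'cx': 272.22313666364084, 'cy': 206.02839135036672, 'rvec': array([ 2.21820881, -1.97695855,  0.22730626]), 'tvec': array([-0.09246204,  0.5812927 ,  1.01077156])}
{'time': 0.1, 'qpos': array([ 1.17800919e+00,  3.42643310e-01,  1.52493554e+00, -1.13707719e-05,
        1.27538095e+00, -1.45997197e-01]), 'qvel': array([-2.50269152e-03, -4.31980447e-04, -1.32185441e-03, -8.20596144e-05,
       -1.49601881e-03,  6.78142168e-04]), 'joint_efforts': array([ 2.03183248e-03, -4.32007492e+01, -2.44692779e+01,  7.19808368e-02,
        5.25587308e-02, -5.27728321e-05]), 'tool_pos': array([0.12809286, 0.50875786, 0.22611461]), 'tool_rot': array([-3.14023847e+00, -1.88132949e-04,  2.89480590e+00]), 'contact_force': array([-0.44144   , -0.41459179, -0.14084046]), 'torque': array([ 0.03526363,  0.09434377, -0.04451751]), 'grip_force': 0.0, 'opening': 0.09210841970004893}
```

View pics/top0.png

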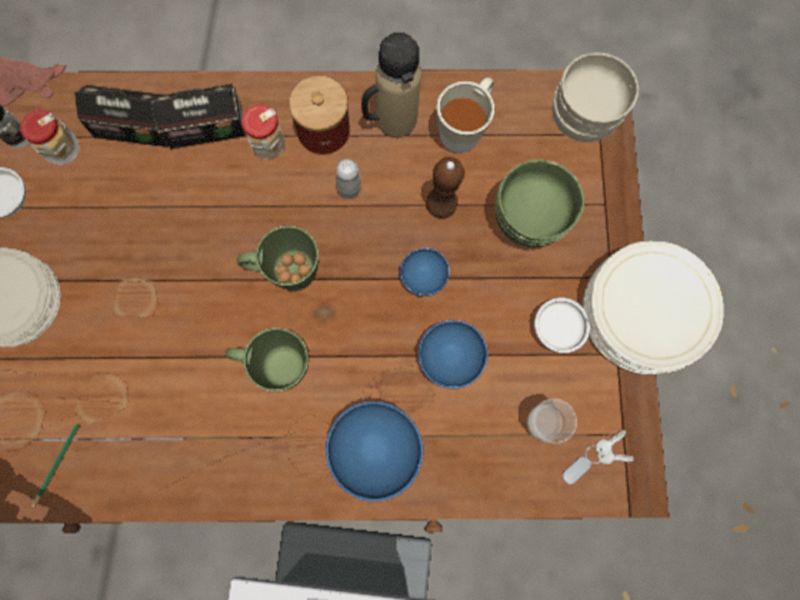

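View pics/scene0.png

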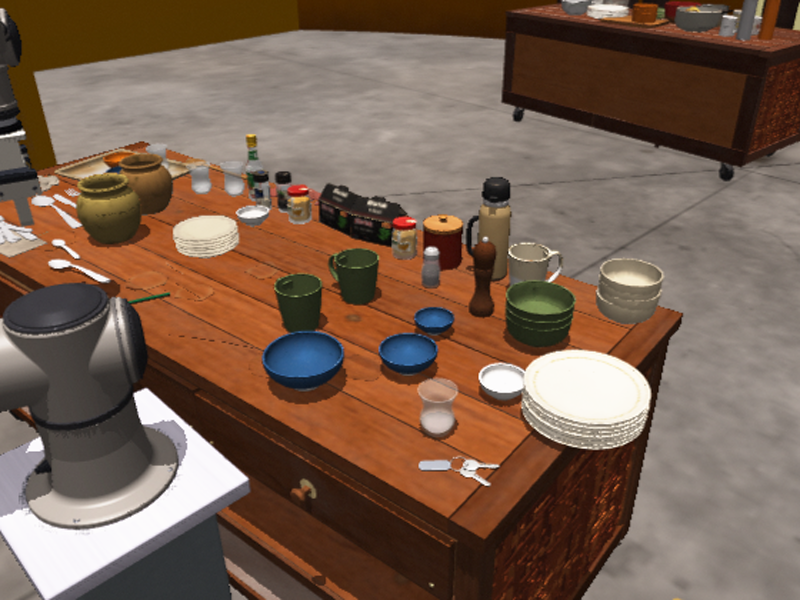

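The top view shows the nut mug at (287,258), the spare mug at (275,360) and three blue bowls; the middle one is at (452,354) in the 800-px picture. The tall brown pepper mill is at (445,185) and the salt bowl at (562,326). I'll enlarge the work area.

```bash
cat > h.py <<'E'
import numpy as np,cv2
from cell import telemetry, eyes, job
def ray(n,px,z):
    m=eyes.camera_model(n); f=210/np.tan(np.radians(m["vertical_fov"]/2))
    R=cv2.Rodrigues(m["rvec"])[0]; c=-R.T@m["tvec"]
    out=[]
    for u,v in np.atleast_2d(px):
        d=R.T@np.array([(u-m["cx"])/f,(v-m["cy"])/f,1]); out.append(c+d*(z-c[2])/d[2])
    return np.array(out)
def proj(n,P):
    m=eyes.camera_model(n); f=210/np.tan(np.radians(m["vertical_fov"]/2))
    K=np.array([[f,0,m["cx"]],[0,f,m["cy"]],[0,0,1.]])
    return cv2.projectPoints(np.atleast_2d(P).astype(float),m["rvec"],m["tvec"],K,None)[0].reshape(-1,2)
def ring(c,r,z,n=60):
    a=np.linspace(0,2*np.pi,n); return np.c_[c[0]+r*np.cos(a),c[1]+r*np.sin(a),0*a+z]
E
python3 - <<'E'
from h import *
im=np.load("pics/top0.npy"); c=im[150:290,155:355]
cv2.imwrite("pics/crop1.png",cv2.resize(c[:,:,::-1],None,fx=4,fy=4,interpolation=cv2.INTER_CUBIC))
k=1/1.42857
for nme,p,z in [("mug",(287,256),.095),("spare",(276,359),.095),("bowl",(453,353),.047),("small",(425,271),.03),("big",(374,449),.06),("nuthandle",(247,262),.08),("sparehandle",(234,354),.08)]:
    print(nme,ray("top",np.array(p)*k,z).round(3))
E
```

```text
mug [[0.622 0.132 0.095]]
spare [[0.468 0.125 0.095]]
bowl [[ 0.513 -0.132  0.047]]
small [[ 0.64  -0.077  0.03 ]]
big [[ 0.358 -0.03   0.06 ]]
nuthandle [[0.61  0.193 0.08 ]]
sparehandle [[0.47 0.19 0.08]]
```

View pics/crop1.png

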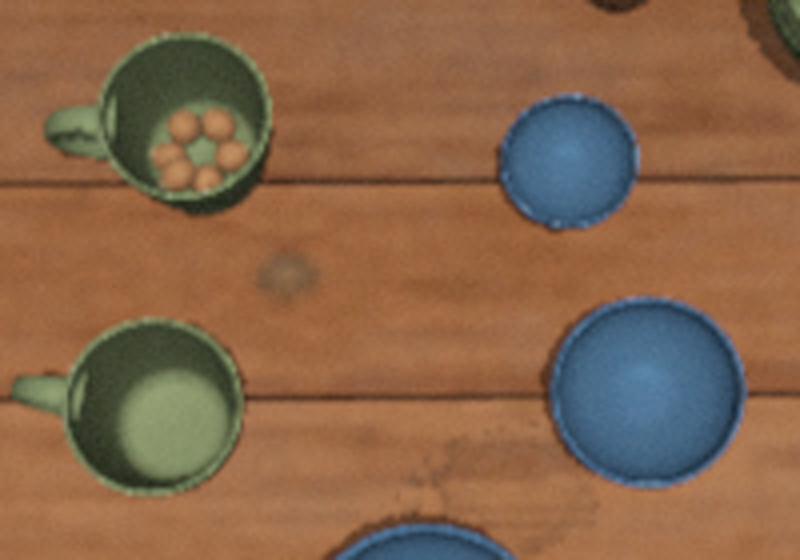

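```bash
python3 - <<'E'
from h import *
q=lambda x,y:((x+.5)/4-.5+155,(y+.5)/4-.5+150)
for n,p,z in [("mug",(185.5,116.5),.095),("mugL",(100,117),.095),("mugR",(271,117),.095),("mugtop",(185,33),.095),("mugbot",(185,200),.095),
 ("hand55",(45,132),.055),("hand65",(45,132),.065),("handtop",(75,130),.085),
 ("spare",(154,406),.095),("shand",(11,389),.06),("bowl",(647.5,392),.047),("bowlL",(550,392),.047),("bowlR",(745,392),.047),("bowlT",(647,297),.047),("bowlB",(647,487),.047)]:
    print(n,ray("top",q(*p),z)[0].round(4))
c=ray("top",q(185.5,116.5),.095)[0]
E
```

```text
mug [0.623  0.1315 0.095 ]
mugL [0.6174 0.1765 0.095 ]
mugR [0.6279 0.0863 0.095 ]
mugtop [0.669  0.1385 0.095 ]
mugbot [0.5777 0.1251 0.095 ]
hand55 [0.6159 0.214  0.055 ]
hand65 [0.6134 0.2116 0.065 ]
handtop [0.6113 0.1909 0.085 ]
spare [0.468  0.1251 0.095 ]
shand [0.4723 0.208  0.06  ]
bowl [ 0.5116 -0.1305  0.047 ]
bowlL [ 0.5055 -0.0781  0.047 ]
bowlR [ 0.5176 -0.1829  0.047 ]
bowlT [ 0.5635 -0.1253  0.047 ]
bowlB [ 0.4606 -0.135   0.047 ]
```

The nut mug's axis is at (0.623, 0.1315) and its handle points to +y, slightly towards the robot. The bowl is at (0.512, -0.1305). I'll move towards a high pre-grasp pose on the left.

>>> apply_moves:
  delta_pos:
    - [0.9,-0.25,0.25]
    - [0.9,-0.25,0.25]
    - [0.9,-0.25,0.25]
    - [0.9,-0.25,0.25]
    - [0.9,-0.25,0.25]
    - [0.9,-0.25,0.25]
    - [0.9,-0.25,0.25]
    - [0.9,-0.25,0.25]
  dr:
    - [0,0,-1]
    - [0,0,-1]
    - [0,0,-1]
    - [0,0,-1]
    - [0,0,-1]
    - [0,0,-1]
    - [0,0,-1]
    - [0,0,-1]
  jaw: [0.6,0.6,0.6,0.6,0.6,0.6,0.6,0.6]

```text
time: 0.77
tool_pos: [0.4401, 0.4219, 0.3131]
tool_rot: [-3.141, -0.0, 2.395]
contact_force: [0.3, 1.4, 0.1]
opening: 0.0552
grip_force: 0.0
```

```bash
cat >> h.py <<'E'
import json
def log():
    s=telemetry.observe(); open("log.txt","a").write(json.dumps([list(s["qpos"]),list(s["tool_pos"]),list(s["tool_rot"])])+"\n")
    print("t",round(s["time"],2),"q",s["qpos"].round(3),"pos",s["tool_pos"].round(4),"rot",s["tool_rot"].round(3),"F",s["contact_force"].round(2),"M",s["torque"].round(2),"open",round(s["opening"],4),"grip",round(s["grip_force"],1))
E
echo '[[1.17800919e+00,3.42643310e-01,1.52493554e+00,-1.137e-05,1.27538095e+00,-1.45997197e-01],[0.12809286,0.50875786,0.22611461],[-3.14023847,-1.88132949e-04,2.89480590]]'>log.txt
python3 - <<'E'
from h import *
log()
a=np.load("pics/top0.npy"); b=np.load("pics/scene0.npy"); out=[]
for n,im,(x0,y0) in [("top",a,(155,150)),("scene",b,(215,160))]:
    c=cv2.resize(im[y0:y0+66,x0:x0+66],None,fx=6,fy=6,interpolation=cv2.INTER_CUBIC)[:,:,::-1].copy()
    ax=np.array([.623,.1315])
    for w,col in [(0.0,(255,0,0)),(.12,(255,255,255)),(.24,(0,0,255))]:
        h=np.array([-np.sin(w),np.cos(w)])
        P=[[*(ax+h*r),z] for r,z in [(.047,.082),(.062,.085),(.0765,.07),(.0815,.055),(.075,.03),(.06,.018)]]
        cv2.polylines(c,[((proj(n,P)-[x0,y0]+.5)*6).astype(np.int32)],False,col,1,cv2.LINE_AA)
    for z in(.095,.0): cv2.polylines(c,[((proj(n,ring(ax,.046,z))-[x0,y0]+.5)*6).astype(np.int32)],True,(0,255,255),1,cv2.LINE_AA)
    out.append(c)
cv2.imwrite("pics/ov.png",np.hstack(out))
E
```

```text
t 0.77 q [ 0.639  0.461  1.106  0.     1.575 -0.185] pos [0.4401 0.4219 0.3131] rot [-3.141 -0.     2.395] F [0.3  1.44 0.15] M [-0.02 -0.02  0.01] open 0.0552 grip 0.0
```

View pics/ov.png

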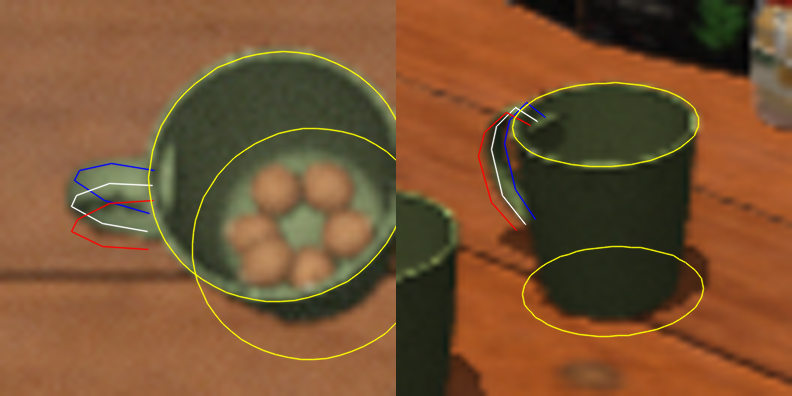

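>>> apply_moves:
  delta_pos:
    - [0.35,-0.05,-0.05]
    - [0.35,-0.05,-0.05]
    - [0.35,-0.05,-0.05]
    - [0.35,-0.05,-0.05]
    - [0.35,-0.05,-0.05]
  dr:
    - [0,0,-1]
    - [0,0,-1]
    - [0,0,-1]
    - [0,0,-1]
    - [0,0,-1]
  jaw: [0.6,0.6,0.6,0.6,0.6]

```text
time: 1.18
tool_pos: [0.5821, 0.4004, 0.2889]
tool_rot: [-3.138, 0.002, 1.884]
contact_force: [0.3, 0.7, -0.0]
opening: 0.0553
grip_force: 0.0
```

```bash
python3 -c "
from h import *
log()"
```

```text
t 1.18 q [ 4.950e-01  6.880e-01  7.790e-01 -1.000e-03  1.678e+00  1.810e-01] pos [0.5821 0.4004 0.2889] rot [-3.138e+00  2.000e-03  1.884e+00] F [ 0.26  0.68 -0.05] M [-0.02 -0.06  0.01] open 0.0553 grip 0.0
```

Now tilt the tool to point right and down.

>>> apply_moves:
  delta_pos:
    - [0,-0.05,-0.1]
    - [0,-0.05,-0.1]
    - [0,-0.05,-0.1]
    - [0,-0.05,-0.1]
    - [0,-0.05,-0.1]
  dr:
    - [-1,0,-0.4]
    - [-1,0,-0.4]
    - [-1,0,-0.4]
    - [-1,0,-0.4]
    - [-1,0,-0.4]
  jaw: [0.6,0.6,0.6,0.6,0.6]

```text
time: 1.6
tool_pos: [0.5762, 0.3852, 0.2498]
tool_rot: [-3.015, 0.493, 1.726]
contact_force: [-0.7, 0.3, -1.6]
opening: 0.0551
grip_force: 0.0
```

```bash
python3 - <<'E'
from h import *
log()
from scipy.optimize import least_squares
from scipy.spatial.transform import Rotation as Ro
Y=[0,1,0];Z=[0,0,1]
D=[json.loads(l) for l in open("log.txt")]
def fk(q,p,s4=1,s6=-1):
    a1,d1,L2,e,L3,lat,L6,wl=p   # e: elbow offset, lat: shoulder side offset, wl: wrist side offset
    R=Ro.from_euler("z",q[0]); x=R.apply([a1,lat,d1])
    R=R*Ro.from_euler("y",q[1]); x=x+R.apply([0,0,L2])
    R=R*Ro.from_euler("y",q[2]); x=x+R.apply([e,0,L3])
    R=R*Ro.from_euler("z",s4*q[3])*Ro.from_euler("y",q[4]); x=x+R.apply([0,wl,L6])
    return x,R*Ro.from_euler("z",s6*-q[5]*-1)
for s4 in(1,-1):
    f=lambda p:np.concatenate([fk(d[0],p,s4)[0]-d[1] for d in D]+[1e-3*(p-p0)])
    p0=np.array([0,.3,.45,0,.4,.07,.2,0.])
    r=least_squares(f,p0); print(s4,r.x.round(4),np.abs(r.fun[:3*len(D)]).max().round(4))
    for d in D: print((fk(d[0],r.x,s4)[1].as_matrix()[:,2]-Ro.from_euler("xyz",d[2]).as_matrix()[:,2]).round(3))
E
```

```text
t 1.6 q [ 0.642  0.963  0.445 -0.415  2.059  0.383] pos [0.5762 0.3852 0.2498] rot [-3.015  0.493  1.726] F [-0.65  0.32 -1.57] M [ 0.23  0.01 -0.03] open 0.0551 grip 0.0
1 [0.     0.2229 0.5062 0.0465 0.3796 0.0764 0.3181 0.    ] 0.0
[-0.  0.  0.]
[-0. -0.  0.]
[ 0. -0. -0.]
[ 0. -0.  0.]
-1 [ 0.361   0.243   0.0813  0.2224  0.2115  0.0776 -0.1893 -0.013 ] 0.0545
[-0.  0.  0.]
[ 0. -0.  0.]
[-0.001  0.002 -0.   ]
[-0.426  0.57   0.   ]
```

The forward kinematics fits exactly. Next, an IK sweep over the approach angle and the pouring angle.

```bash
cat >> h.py <<'E'
from scipy.optimize import least_squares
from scipy.spatial.transform import Rotation as Ro
PA=np.array([0,.2229,.5062,.0465,.3796,.0764,.3181])
LO=np.array([-2.53,-.77,.04,-1,.28,-3.11]);HI=np.array([2.53,2.02,2.7,4.14,2.66,3.11])
def fk(q):
    a1,d1,L2,e,L3,lat,L6=PA
    R=Ro.from_euler("z",q[0]); x=R.apply([a1,lat,d1])
    R=R*Ro.from_euler("y",q[1]); x=x+R.apply([0,0,L2])
    R=R*Ro.from_euler("y",q[2]); x=x+R.apply([e,0,L3])
    R=R*Ro.from_euler("z",q[3])*Ro.from_euler("y",q[4]); x=x+R.apply([0,0,L6])
    return x,R*Ro.from_euler("z",q[5]+K6)
K6=0
def ik(pos,rot,q0):
    f=lambda q:np.r_[(fk(q)[0]-pos)*5,(fk(q)[1]*rot.inv()).as_rotvec()]
    r=least_squares(f,np.clip(q0,LO+.01,HI-.01),bounds=(LO,HI)); return r.x,np.abs(r.fun).max()
AX=np.array([.623,.1315]); BOWL=np.array([.5116,-.1305]); W=.11
G=np.array([0,-.0555,.058])  # grasp point in mug frame (y along -handle, origin mug frame)
def mugR(w,th): return Ro.from_rotvec(th*np.array([np.cos(w),np.sin(w),0]))*Ro.from_euler("z",w+np.pi)
def tool(w,th,al,sgn,ref,refw):
    """TCP pose with mug-frame point ref placed at world refw"""
    R=mugR(w,th); z=R.apply([0,np.cos(al),-np.sin(al)]); y=sgn*R.apply([-1,0,0])
    T=Ro.from_matrix(np.c_[np.cross(y,z),y,z]); return refw+R.apply(G-np.array(ref))+.019*z,T
E
python3 - <<'E'
from h import *
D=[json.loads(l) for l in open("log.txt")]
for d in D: print((fk(d[0])[1].inv()*Ro.from_euler("xyz",d[2])).as_rotvec().round(3))
E
```

```text
[ 0.    -0.     1.571]
[-0.    -0.     1.571]
[0.    0.    1.571]
[-0.     0.     1.571]
```

```bash
sed -i 's/^K6=0/K6=np.pi\/2/' h.py; cat > sweep.py <<'E'
from h import *
qc=np.array(telemetry.observe()["qpos"]); q5=None
d=np.radians
for sgn in (1,-1):
  for al in d([25,35,45,55,65,75]):
    p,T=tool(W,0,al,sgn,[0,.0175,0],np.r_[AX,0]); q,e=ik(p,T,qc if sgn==1 else qc+[0,0,0,0,0,-3 if qc[5]>0 else 3])
    print("sgn",sgn,"al",round(np.degrees(al)),"GRASP",q.round(2),"err",e.round(3))
    if e>.01: continue
    for w2 in (-.5,-.2,.11,.4):
        h=np.array([-np.sin(w2),np.cos(w2)]); qq=q; s=""
        for th in d([68,80,95,110,120]):
            p,T=tool(w2,th,al,sgn,[0,.0635,.087],np.r_[BOWL+.05*h,.048]); qq,e=ik(p,T,qq); s+=f" {np.degrees(th):.0f}:{e:.3f}"
        print("   w2",w2,s,qq.round(2))
E
python3 sweep.py
```

```text
sgn 1 al 25 GRASP [ 0.58  1.14  1.02 -0.95  1.68  0.73] err 0.0
   w2 -0.5  68:0.000 80:0.000 95:0.000 110:0.000 120:0.000 [-0.84  0.6   1.77  0.92  1.35 -0.83]
   w2 -0.2  68:0.000 80:0.000 95:0.000 110:0.000 120:0.000 [-0.78  0.68  1.58  0.75  1.55 -0.87]
   w2 0.11  68:0.000 80:0.000 95:0.000 110:0.000 120:0.000 [-0.71  0.77  1.39  0.61  1.75 -0.96]
   w2 0.4  68:0.000 80:0.000 95:0.000 110:0.000 120:0.000 [-0.63  0.84  1.23  0.47  1.92 -1.07]
sgn 1 al 35 GRASP [ 0.55  1.05  1.08 -0.84  1.55  0.7 ] err 0.0
   w2 -0.5  68:0.000 80:0.000 95:0.000 110:0.000 120:0.000 [-0.88  0.68  1.78  1.01  1.46 -0.94]
   w2 -0.2  68:0.000 80:0.000 95:0.000 110:0.000 120:0.000 [-0.82  0.77  1.57  0.83  1.66 -0.94]
   w2 0.11  68:0.000 80:0.000 95:0.000 110:0.000 120:0.000 [-0.73  0.85  1.36  0.68  1.87 -0.98]
   w2 0.4  68:0.000 80:0.000 95:0.000 110:0.000 120:0.000 [-0.65  0.93  1.18  0.54  2.05 -1.07]
sgn 1 al 45 GRASP [ 0.5   0.97  1.15 -0.72  1.43  0.65] err 0.0
   w2 -0.5  68:0.000 80:0.000 95:0.000 110:0.000 120:0.000 [-0.92  0.77  1.78  1.08  1.57 -1.04]
   w2 -0.2  68:0.000 80:0.000 95:0.00
[... 3617 characters left out ...]
0:0.797 120:0.584 [-0.64  1.51  0.35  1.56  2.59 -3.11]
   w2 0.11  68:0.471 80:0.545 95:0.780 110:0.582 120:0.523 [-0.6   1.54  0.29  1.58  2.66 -3.11]
   w2 0.4  68:0.671 80:0.595 95:0.770 110:0.637 120:0.555 [-0.58  1.5   0.37  1.5   2.66 -3.11]
sgn -1 al 75 GRASP [ 0.32  0.79  1.31 -0.29  1.11 -2.8 ] err 0.0
   w2 -0.5  68:0.387 80:0.551 95:0.751 110:0.882 120:0.835 [-0.82  1.02  1.26  1.2   2.03 -3.11]
   w2 -0.2  68:0.443 80:0.620 95:0.789 110:0.591 120:0.596 [-0.63  1.55  0.43  1.72  2.61 -3.11]
   w2 0.11  68:0.478 80:0.703 95:0.636 110:0.547 120:0.495 [-0.6   1.53  0.44  1.67  2.66 -3.11]
   w2 0.4  68:0.649 80:0.815 95:0.707 110:0.586 120:0.509 [-0.59  1.49  0.53  1.56  2.66 -3.11]
```

```bash
cat >> h.py <<'E'
AL=np.radians(40)
def cur(): s=telemetry.observe(); return np.array(s["tool_pos"]),Ro.from_euler("xyz",s["tool_rot"])
def to(p,T,label=""):
    p0,T0=cur(); print(label,"delta",((p-p0)/.4).round(4).tolist(),"dr",((T*T0.inv()).as_rotvec()/.5).round(4).tolist())
E
python3 - <<'E'
from h import *
log()
p,T=tool(W,0,AL,1,[0,.0175,0],np.r_[AX,0]); z=T.as_matrix()[:,2]
print("grasp tcp",p.round(4),"z",z.round(3))
to(p-.09*z,T,"pre"); to(p,T,"grasp")
q=np.array(telemetry.observe()["qpos"])
for k in (.09,.045,0): q,e=ik(p-k*z,T,q); print(q.round(2),e)
h=np.array([-np.sin(W),np.cos(W)])
for th in np.radians([0,30,68,90,105,120]):
    p,T=tool(W,th,AL,1,[0,.0635,.087],np.r_[BOWL+.05*h,.048]); q,e=ik(p,T,q); print(np.degrees(th).round(),"tcp",p.round(3),"wrist",(p-.318*T.as_matrix()[:,2]).round(3),q.round(2),round(e,4))
E
```

```text
t 1.6 q [ 0.642  0.963  0.445 -0.415  2.059  0.383] pos [0.5762 0.3852 0.2498] rot [-3.015  0.493  1.726] F [-0.65  0.32 -1.57] M [ 0.23  0.01 -0.03] open 0.0551 grip 0.0
grasp tcp [0.6166 0.1896 0.0458] z [ 0.084 -0.761 -0.643]
pre delta [0.082, -0.3178, -0.3655] dr [-0.7253, -0.2965, 0.0709]
grasp delta [0.1009, -0.4891, -0.5101] dr [-0.7253, -0.2965, 0.0709]
[ 0.61  1.01  0.94 -0.74  1.67  0.61] 1.212363542890671e-13
[ 0.57  1.01  1.04 -0.76  1.58  0.65] 4.782507723177787e-12
[ 0.53  1.01  1.12 -0.78  1.49  0.68] 4.259981256637956e-12
0.0 tcp [0.495 0.023 0.007] wrist [0.468 0.265 0.211] [ 0.37  0.84  1.76 -0.97  1.11  0.98] 0.0
30.0 tcp [0.494 0.03  0.065] wrist [0.482 0.138 0.363] [ 0.13  0.53  1.81 -0.47  0.86  0.33] 0.0
68.0 tcp [ 0.498 -0.004  0.129] wrist [ 0.508 -0.102  0.432] [-0.35  0.45  1.7   0.31  1.15 -0.6 ] 0.0
90.0 tcp [ 0.502 -0.04   0.152] wrist [ 0.524 -0.243  0.396] [-0.57  0.59  1.56  0.53  1.49 -0.86] 0.0
105.0 tcp [ 0.505 -0.068  0.16 ] wrist [ 0.533 -0.327  0.342] [-0.67  0.73  1.46  0.63  1.71 -0.95] 0.0
120.0 tcp [ 0.508 -0.097  0.159] wrist [ 0.541 -0.394  0.268] [-0.74  0.9   1.34  0.72  1.92 -0.99] 0.0
```

>>> apply_moves:
  delta_pos:
    - [0.082,-0.318,-0.365]
    - [0.082,-0.318,-0.365]
    - [0.082,-0.318,-0.365]
    - [0.082,-0.318,-0.365]
    - [0.082,-0.318,-0.365]
    - [0.082,-0.318,-0.365]
    - [0.082,-0.318,-0.365]
  dr:
    - [-0.725,-0.297,0.071]
    - [-0.725,-0.297,0.071]
    - [-0.725,-0.297,0.071]
    - [-0.725,-0.297,0.071]
    - [-0.725,-0.297,0.071]
    - [-0.725,-0.297,0.071]
    - [-0.725,-0.297,0.071]
  jaw: [0.6,0.6,0.6,0.6,0.6,0.6,0.6]

```text
time: 2.18
tool_pos: [0.6104, 0.255, 0.106]
tool_rot: [3.138, 0.866, 1.679]
contact_force: [-0.4, 0.5, 0.1]
opening: 0.0553
grip_force: 0.0
```

```bash
python3 - <<'E'
from h import *
log()
p,T=tool(W,0,AL,1,[0,.0175,0],np.r_[AX,0]); to(p,T)
a=eyes.read_camera("top")[130:235,130:270];b=eyes.read_camera("scene")[140:245,180:320]
cv2.imwrite("pics/pre.png",cv2.resize(np.vstack([a,b])[:,:,::-1],None,fx=2.8,fy=2.8,interpolation=cv2.INTER_CUBIC))
E
```

```text
t 2.18 q [ 0.605  1.001  0.949 -0.74   1.665  0.608] pos [0.6104 0.255  0.106 ] rot [3.138 0.866 1.679] F [-0.41  0.54  0.1 ] M [0.42 0.08 0.04] open 0.0553 grip 0.0
 delta [0.0153, -0.1635, -0.1505] dr [-0.0135, 0.0035, -0.0015]
```

View pics/pre.png

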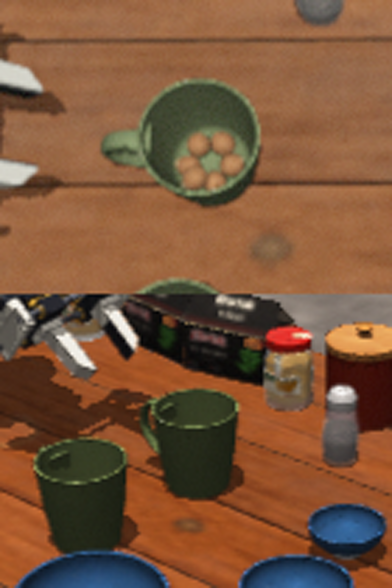

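The fingers straddle the handle line in the top view, and the mug has not moved. Next I move in and close.

>>> apply_moves:
  delta_pos:
    - [0.004,-0.055,-0.05]
    - [0.009,-0.11,-0.1]
    - [0.013,-0.14,-0.13]
    - [0.0153,-0.1635,-0.1505]
    - [0.0153,-0.1635,-0.1505]
    - [0.0153,-0.1635,-0.1505]
    - [0.0153,-0.1635,-0.1505]
  dr:
    - [0,0,0]
    - [-0.007,0,0]
    - [-0.0135,0.0035,0]
    - [-0.0135,0.0035,0]
    - [-0.0135,0.0035,0]
    - [-0.0135,0.0035,0]
    - [-0.0135,0.0035,0]
  jaw: [0.6,0.6,0.6,0.6,0.4,0.4,0.4]
  force: 30

```text
time: 2.87
tool_pos: [0.6182, 0.1919, 0.0484]
tool_rot: [3.13, 0.87, 1.674]
contact_force: [0.8, -0.5, 0.4]
opening: 0.0402
grip_force: 0.0
```

```bash
python3 - <<'E'
from h import *
log()
p,T=tool(W,0,AL,1,[0,.0175,0],np.r_[AX,0]); to(p,T)
a=eyes.read_camera("top")[130:235,130:270];b=eyes.read_camera("scene")[140:245,180:320]
cv2.imwrite("pics/at.png",cv2.resize(np.vstack([a,b])[:,:,::-1],None,fx=2.8,fy=2.8,interpolation=cv2.INTER_CUBIC))
E
```

```text
t 2.87 q [ 0.529  1.01   1.112 -0.779  1.493  0.681] pos [0.6182 0.1919 0.0484] rot [3.13  0.87  1.674] F [ 0.84 -0.48  0.41] M [0.4  0.09 0.05] open 0.0402 grip 0.0
 delta [-0.004, -0.0059, -0.0066] dr [-0.007, 0.0139, -0.0036]
```

View pics/at.png

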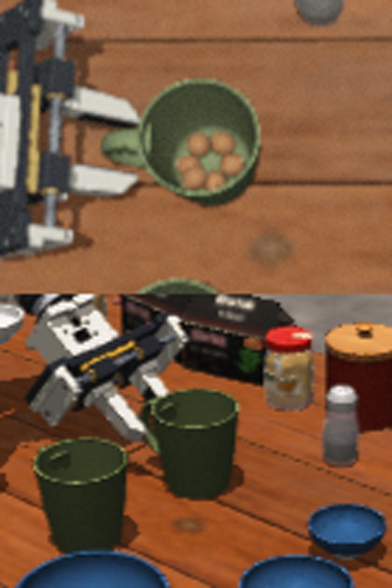

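The handle sits between the fingers, roughly centred, without contact. Close the gripper.

>>> apply_moves:
  delta_pos:
    - [-0.003,0,0]
    - [-0.003,0,0]
    - [-0.003,0,0]
    - [-0.003,0,0]
    - [-0.003,0,0]
    - [-0.003,0,0]
  dr:
    - [0,0,0]
    - [0,0,0]
    - [0,0,0]
    - [0,0,0]
    - [0,0,0]
    - [0,0,0]
  jaw: [0.25,0.1,0,0,0,0]
  force: 45

```text
time: 3.47
tool_pos: [0.6164, 0.1907, 0.0471]
tool_rot: [3.134, 0.871, 1.676]
contact_force: [0.4, 2.4, 2.8]
opening: 0.018
grip_force: 43.8
```

```bash
python3 -c "
from h import *
log()"
```

```text
t 3.47 q [ 0.529  1.01   1.118 -0.779  1.491  0.683] pos [0.6164 0.1907 0.0471] rot [3.134 0.871 1.676] F [0.36 2.41 2.84] M [ 0.3   0.09 -0.01] open 0.018 grip 43.8
```

>>> apply_moves:
  delta_pos:
    - [0,0,0.02]
    - [0,0,0.05]
    - [0,0,0.1]
    - [0,0,0.15]
    - [0,0,0.2]
    - [0,0,0.25]
    - [0,0,0.275]
    - [0,0,0.275]
  dr:
    - [0,0,0]
    - [0,0,0]
    - [0,0,0]
    - [0,0,0]
    - [0,0,0]
    - [0,0,0]
    - [0,0,0]
    - [0,0,0]
  jaw: [0,0,0,0,0,0,0,0]
  force: 55

```text
time: 4.13
tool_pos: [0.6173, 0.1909, 0.1611]
tool_rot: [3.125, 0.869, 1.669]
contact_force: [1.0, -0.1, -1.7]
opening: 0.0177
grip_force: 53.6
```

```bash
cat >> h.py <<'E'
PG=np.array([.6164,.1907,.0471]);TG=Ro.from_euler("xyz",[3.134,.871,1.676])
M0=mugR(W,0); O0=np.r_[AX,0]-M0.apply([0,.0175,0])
XR=M0.inv()*TG; XP=M0.inv().apply(PG-O0)
def tcp(w,th,ref,refw):
    R=mugR(w,th); return np.asarray(refw)+R.apply(XP-np.array(ref)),R*XR
def mugpose():
    p,T=cur(); R=T*XR.inv(); return p-R.apply(XP),R
def mugpts(n,O,R):
    out=[]
    a=np.linspace(0,2*np.pi,60)
    for r,z in((.046,.095),(.033,.0)): out.append(proj(n,O+R.apply(np.c_[r*np.cos(a),.0175+r*np.sin(a),0*a+z])))
    return out
E
python3 - <<'E'
from h import *
log(); O,R=mugpose(); print(O.round(4))
out=[]
for n,x0,y0 in(("top",130,110),("scene",180,120)):
    c=cv2.resize(eyes.read_camera(n)[y0:y0+100,x0:x0+130,::-1],None,fx=3,fy=3,interpolation=cv2.INTER_CUBIC)
    for P in mugpts(n,O,R): cv2.polylines(c,[((P-[x0,y0]+.5)*3).astype(np.int32)],True,(0,255,255),1,cv2.LINE_AA)
    out.append(c)
cv2.imwrite("pics/lift.png",np.hstack(out))
h=np.array([-np.sin(W),np.cos(W)]); q=np.array(telemetry.observe()["qpos"]); p0,T0=cur()
for th,ref in [(35,np.r_[BOWL+.06*h,.047+.09]),(68,np.r_[BOWL+.05*h,.047+.03])]:
    p,T=tcp(W,np.radians(th),[0,.0635,.087],ref); q,e=ik(p,T,q); print(th,((p-p0)/.4).round(3),((T*T0.inv()).as_rotvec()/.5).round(3),q.round(2),round(e,4))
E
```

```text
t 4.13 q [ 0.529  0.876  1.065 -0.778  1.621  0.556] pos [0.6173 0.1909 0.1611] rot [3.125 0.869 1.669] F [ 1.   -0.1  -1.69] M [0.79 0.09 0.09] open 0.0177 grip 53.6
[0.6222 0.1492 0.1139]
35 [-0.308 -0.382  0.02 ] [1.213e+00 1.330e-01 1.000e-03] [ 0.09  0.37  1.71 -0.3   1.08  0.12] 0.0
68 [-0.296 -0.488  0.008] [2.358 0.259 0.   ] [-0.35  0.41  1.67  0.3   1.22 -0.58] 0.0
```

View pics/lift.png

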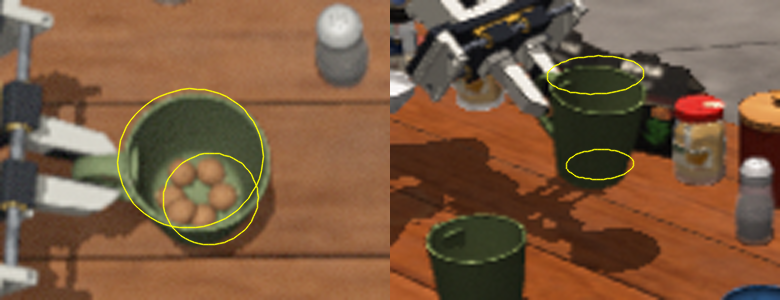

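The mug sits lower than predicted, about 12 mm, so it pitched or slid in the grip. I'll fit its pose from both views.

```bash
cat >> h.py <<'E'
from scipy.ndimage import map_coordinates,gaussian_filter
def rimimg():
    o={}
    for n in("top","scene"):
        im=eyes.read_camera(n).astype(float); g=im[:,:,1]-.5*im[:,:,0]-.3*im[:,:,2]
        g=gaussian_filter(g,.7); o[n]=g-gaussian_filter(g,4)
    return o
def fitrim(I,O,R,grid):
    """slip params: pitch about pinch axis (deg), shift dx(mug x) dy dz in mug frame (mm)"""
    a=np.linspace(0,2*np.pi,90); a=a[np.abs(np.angle(np.exp(1j*(a+np.pi/2))))>.5]
    C=np.c_[.0445*np.cos(a),.0175+.0445*np.sin(a),0*a+.095]; best=[]
    def sc(v):
        ph,dx,dy,dz=v
        X=Ro.from_euler("x",-np.radians(ph)).apply(C-G)+G+np.array([dx,dy,dz])/1e3
        P=O+R.apply(X); return sum(map_coordinates(I[n],proj(n,P)[:,::-1].T,order=1).mean() for n in I)
    import itertools
    r=sorted(((sc(v),v) for v in itertools.product(*grid)),reverse=True)[:3]
    from scipy.optimize import minimize
    m=minimize(lambda v:-sc(v),r[0][1],method="Nelder-Mead",options=dict(initial_simplex=np.array(r[0][1])+np.vstack([np.zeros(4),2*np.eye(4)])))
    return m.x.round(1),-m.fun,sc((0,0,0,0))
E
python3 - <<'E'
from h import *
log(); O,R=mugpose(); I=rimimg()
# sanity on the initial picture
for n in I:
    pass
I0={}
for n in("top","scene"):
    im=np.load(f"pics/{n}0.npy").astype(float); g=im[:,:,1]-.5*im[:,:,0]-.3*im[:,:,2]; g=gaussian_filter(g,.7); I0[n]=g-gaussian_filter(g,4)
gr=[np.arange(-20,21,5),np.arange(-6,7,3),np.arange(-6,7,3),np.arange(-18,13,3)]
print("initial",fitrim(I0,O0,M0,gr))
print("now",fitrim(I,O,R,gr))
E
```

```text
t 4.23 q [ 0.529  0.88   1.068 -0.776  1.619  0.557] pos [0.6161 0.1904 0.1569] rot [3.135 0.87  1.676] F [-0.14  0.01 -2.95] M [0.9  0.15 0.  ] open 0.0178 grip 53.6Traceback (most recent call last):
  File "<stdin>", line 10, in <module>
  File "h.py", line 74, in fitrim
    r=sorted(((sc(v),v) for v in itertools.product(*grid)),reverse=True)[:3]
      ~~~~~~^^^^^^^^^^^^^^^^^^^^^^^^^^^^^^^^^^^^^^^^^^^^^^^^^^^^^^^^^^^^
  File "h.py", line 74, in <genexpr>
    r=sorted(((sc(v),v) for v in itertools.product(*grid)),reverse=True)[:3]
               ~~^^^
  File "h.py", line 72, in sc
    P=O+R.apply(X); return sum(map_coordinates(I[n],proj(n,P)[:,::-1].T,order=1).mean() for n in I)
                           ~~~^^^^^^^^^^^^^^^^^^^^^^^^^^^^^^^^^^^^^^^^^^^^^^^^^^^^^^^^^^^^^^^^^^^^^
  File "h.py", line 72, in <genexpr>
    P=O+R.apply(X); return sum(map_coordinates(I[n],proj(n,P)[:,::-1].T,order=1).mean() for n in I)
                                                    ~~~~^^^^^
  File "h.py", line 11, in proj
    m=eyes.camera_model(n); f=210/np.tan(np.radians(m["vertical_fov"]/2))
ValueError: time passes only in moves, steps and waits
```

```bash
python3 - <<'E'
s=open("h.py").read()
s=s.replace("def ray(","import os,pickle\nif not os.path.exists('cam.pkl'): pickle.dump({n:eyes.camera_model(n) for n in('top','scene')},open('cam.pkl','wb'))\nCM=pickle.load(open('cam.pkl','rb'))\ndef ray(",1).replace("m=eyes.camera_model(n);","m=CM[n];")
open("h.py","w").write(s)
E
cat > fit.py <<'E'
from h import *
import sys
log(); O,R=mugpose(); I=rimimg()
gr=[np.arange(-20,21,5),np.arange(-6,7,3),np.arange(-6,7,3),np.arange(-18,13,3)]
print("now",fitrim(I,O,R,gr))
E
python3 fit.py; python3 - <<'E'
from h import *
I0={}
for n in("top","scene"):
    im=np.load(f"pics/{n}0.npy").astype(float); g=im[:,:,1]-.5*im[:,:,0]-.3*im[:,:,2]; g=gaussian_filter(g,.7); I0[n]=g-gaussian_filter(g,4)
gr=[np.arange(-20,21,5),np.arange(-6,7,3),np.arange(-6,7,3),np.arange(-18,13,3)]
print("initial",fitrim(I0,O0,M0,gr))
E
```

```text
t 4.33 q [ 0.529  0.883  1.069 -0.777  1.619  0.557] pos [0.6157 0.1901 0.1554] rot [3.139 0.872 1.679] F [-0.92  0.34 -3.73] M [ 0.85  0.17 -0.02] open 0.0175 grip 53.6
now (array([ 8. , -0.4, -1.7, -1.2]), np.float64(22.793075519608813), np.float64(6.421001484562037))
initial (array([-1.3, -0.8, -0.4, -3.2]), np.float64(26.608030292350804), np.float64(25.036057363436157))
```

```bash
cat >> h.py <<'E'
def setslip(ph,d):
    global XR,XP
    M1=M0*Ro.from_euler("x",-np.radians(ph)); O1=O0+M0.apply(G-Ro.from_euler("x",-np.radians(ph)).apply(G)+np.array(d)/1e3)
    XR=M1.inv()*TG; XP=M1.inv().apply(PG-O1)
setslip(8.7,[0,-1.3,0])
HD=np.array([-np.sin(W),np.cos(W)])
def pour(th,inn=.05,up=0.,ref=(0,.0635,.087)):
    return tcp(W,np.radians(th),ref,np.r_[BOWL+inn*HD,.047+up])
E
python3 - <<'E'
from h import *
log(); O,R=mugpose(); print(O.round(4),"tilt",np.degrees(np.arccos(R.as_matrix()[2,2])).round(1))
q=np.array(telemetry.observe()["qpos"]); p0,T0=cur()
for th,up in [(36.5,.11),(68,.04)]:
    p,T=pour(th,.052,up); q,e=ik(p,T,q); print(th,"d",((p-p0)/.4).round(3),"dr",((T*T0.inv()).as_rotvec()/.5).round(3),q.round(2),round(e,4))
    Rm=T*XR.inv(); Om=p-Rm.apply(XP); print("   bottom min z",[ (Om+Rm.apply([0,y,0]))[2].round(3) for y in(-.016,.05)],"origin",Om.round(3))
E
```

```text
t 4.43 q [ 0.529  0.883  1.069 -0.777  1.619  0.557] pos [0.6157 0.1901 0.1552] rot [3.139 0.872 1.68 ] F [ 0.3  -0.19 -3.13] M [0.88 0.13 0.01] open 0.0178 grip 53.6
[0.6191 0.1588 0.1004] tilt 8.6
36.5 d [-0.304 -0.411  0.082] dr [ 0.968  0.1   -0.001] [ 0.14  0.36  1.68 -0.43  1.14  0.22] 0.0
   bottom min z [np.float64(0.134), np.float64(0.095)] origin [0.495 0.023 0.125]
68 d [-0.295 -0.49   0.033] dr [ 2.061  0.221 -0.003] [-0.27  0.37  1.67  0.17  1.16 -0.44] 0.0
   bottom min z [np.float64(0.128), np.float64(0.067)] origin [0.494 0.025 0.113]
```

>>> apply_moves:
  delta_pos:
    - [-0.01,-0.05,0.05]
    - [-0.04,-0.13,0.1]
    - [-0.09,-0.2,0.12]
    - [-0.15,-0.27,0.11]
    - [-0.21,-0.33,0.1]
    - [-0.27,-0.38,0.09]
    - [-0.304,-0.411,0.082]
    - [-0.304,-0.411,0.082]
  dr:
    - [0.08,0.008,0]
    - [0.22,0.023,0]
    - [0.38,0.039,0]
    - [0.55,0.057,0]
    - [0.72,0.074,0]
    - [0.87,0.09,0]
    - [0.968,0.1,0]
    - [0.968,0.1,0]
  jaw: [0,0,0,0,0,0,0,0]
  force: 60

```text
time: 5.1
tool_pos: [0.4912, 0.0225, 0.1896]
tool_rot: [3.137, 0.384, 1.673]
contact_force: [1.4, 0.2, -2.0]
opening: 0.017
grip_force: 58.3
```

>>> apply_moves:
  delta_pos:
    - [0,0,0]
    - [0,0,0]
  dr:
    - [0,0,0]
    - [0,0,0]
  jaw: [0,0]

```text
time: 5.27
tool_pos: [0.4951, 0.026, 0.1894]
tool_rot: [3.134, 0.385, 1.676]
contact_force: [0.9, -0.3, -2.8]
opening: 0.0172
grip_force: 58.3
```

```bash
python3 fit.py; python3 - <<'E'
from h import *
p,T=pour(68,.052,.04); to(p,T,"68/40mm"); 
O,R=mugpose(); out=[]
for n,x0,y0 in(("top",150,150),("scene",160,120)):
    c=cv2.resize(eyes.read_camera(n)[y0:y0+150,x0:x0+200,::-1],None,fx=2,fy=2,interpolation=cv2.INTER_CUBIC)
    for P in mugpts(n,O,R): cv2.polylines(c,[((P-[x0,y0]+.5)*2).astype(np.int32)],True,(0,255,255),1,cv2.LINE_AA)
    out.append(c)
cv2.imwrite("pics/trav.png",np.hstack(out))
E
```

```text
t 5.27 q [ 0.14   0.359  1.68  -0.426  1.145  0.22 ] pos [0.4951 0.026  0.1894] rot [3.134 0.385 1.676] F [ 0.93 -0.28 -2.81] M [ 0.39  0.1  -0.03] open 0.0172 grip 58.3
now (array([ 2.9, -0.4, -2. , -0.7]), np.float64(21.78343652271692), np.float64(12.116186368095725))
68/40mm delta [0.0063, -0.0818, -0.052] dr [1.0914, 0.1247, 0.0001]
```

View pics/trav.png

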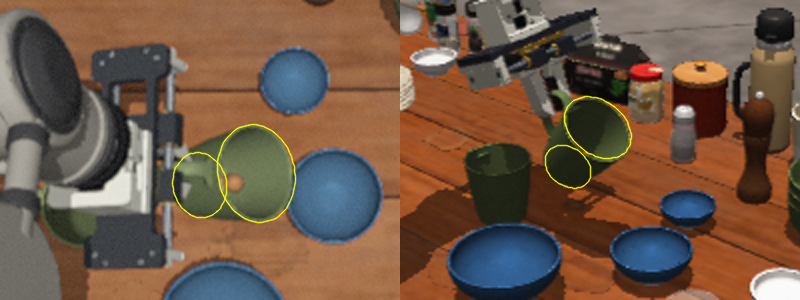

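```bash
cat >> h.py <<'E'
setslip(11.4,[0,-2.5,-.5])
def st():
    log(); O,R=mugpose(); L=O+R.apply([0,.0635,.087]); print("tilt",np.degrees(np.arccos(R.as_matrix()[2,2])).round(1),"contact pt rel bowl: along handle dir",round(float((L[:2]-BOWL)@HD),4),"side",round(float((L[:2]-BOWL)@[HD[1],-HD[0]]),4),"z",L[2].round(4))
E
python3 - <<'E'
from h import *
st()
p,T=pour(67,.047,.03); to(p,T,"67/30mm")
E
```

```text
t 5.47 q [ 0.141  0.36   1.68  -0.425  1.145  0.219] pos [0.4951 0.0269 0.189 ] rot [3.135 0.385 1.678] F [ 0.22 -0.24 -3.41] M [0.37 0.11 0.01] open 0.0173 grip 58.3
tilt 39.2 contact pt rel bowl: along handle dir 0.0569 side 0.0011 z 0.1528
67/30mm delta [0.0083, -0.0958, -0.0819] dr [0.9627, 0.1099, -0.0008]
```

>>> apply_moves:
  delta_pos:
    - [0.001,-0.016,-0.01]
    - [0.002,-0.032,-0.025]
    - [0.004,-0.048,-0.04]
    - [0.006,-0.065,-0.055]
    - [0.007,-0.08,-0.07]
    - [0.008,-0.096,-0.082]
    - [0.008,-0.096,-0.082]
    - [0.008,-0.096,-0.082]
  dr:
    - [0.16,0.018,0]
    - [0.32,0.037,0]
    - [0.48,0.055,0]
    - [0.64,0.073,0]
    - [0.8,0.09,0]
    - [0.96,0.11,0]
    - [0.96,0.11,0]
    - [0.96,0.11,0]
  jaw: [0,0,0,0,0,0,0,0]

```text
time: 6.13
tool_pos: [0.4979, -0.0134, 0.156]
tool_rot: [3.14, -0.097, 1.674]
contact_force: [-0.6, 0.3, -3.1]
opening: 0.0174
grip_force: 58.2
```

>>> apply_moves:
  delta_pos:
    - [0,0,0]
    - [0,0,0]
  dr:
    - [0,0,0]
    - [0,0,0]
  jaw: [0,0]

```text
time: 6.3
tool_pos: [0.4978, -0.0113, 0.1568]
tool_rot: [3.138, -0.097, 1.678]
contact_force: [-0.4, -0.0, -2.3]
opening: 0.0176
grip_force: 58.2
```

```bash
python3 - <<'E'
from h import *
st()
O,R=mugpose(); I=rimimg()
print(fitrim(I,O,R,[np.arange(-20,21,5),np.arange(-6,7,3),np.arange(-6,7,3),np.arange(-12,13,3)]))
st()
E
```

```text
t 6.3 q [-0.237  0.372  1.693  0.103  1.108 -0.392] pos [ 0.4978 -0.0113  0.1568] rot [ 3.138 -0.097  1.678] F [-0.36 -0.05 -2.33] M [-0.13  0.05  0.01] open 0.0176 grip 58.2
tilt 66.9 contact pt rel bowl: along handle dir 0.047 side -0.0005 z 0.0778
(array([-5.9,  6.6, -2.5,  1. ]), np.float64(13.789790263188628), np.float64(8.739373938026251))
t 6.4 q [-0.237  0.372  1.694  0.104  1.108 -0.393] pos [ 0.4978 -0.0113  0.157 ] rot [ 3.138 -0.098  1.679] F [ 0.49  0.15 -2.96] M [-0.17  0.    0.04] open 0.0174 grip 58.2
tilt 66.9 contact pt rel bowl: along handle dir 0.0471 side -0.0005 z 0.0779
```

>>> apply_moves:
  delta_pos:
    - [0,0,-0.015]
    - [0,0,-0.03]
    - [0,0,-0.04]
    - [0,0,-0.05]
    - [0,0,-0.055]
    - [0,0,-0.055]
  dr:
    - [0,0,0]
    - [0,0,0]
    - [0,0,0]
    - [0,0,0]
    - [0,0,0]
    - [0,0,0]
  jaw: [0,0,0,0,0,0]

```text
time: 6.9
tool_pos: [0.4975, -0.0124, 0.134]
tool_rot: [3.139, -0.099, 1.676]
contact_force: [-0.6, 0.1, -2.7]
opening: 0.0175
grip_force: 58.2
```

>>> apply_moves:
  delta_pos:
    - [0,0,-0.004]
    - [0,0,-0.004]
  dr:
    - [0,0,0]
    - [0,0,0]
  jaw: [0,0]

```text
time: 7.07
tool_pos: [0.4978, -0.0126, 0.133]
tool_rot: [3.138, -0.098, 1.676]
contact_force: [0.6, 0.2, -3.1]
opening: 0.0171
grip_force: 58.2
```

>>> apply_moves:
  delta_pos:
    - [0,0,-0.004]
    - [0,0,-0.004]
  dr:
    - [0,0,0]
    - [0,0,0]
  jaw: [0,0]

```text
time: 7.23
tool_pos: [0.4978, -0.0125, 0.1314]
tool_rot: [3.138, -0.098, 1.676]
contact_force: [0.8, 0.1, -2.7]
opening: 0.0172
grip_force: 58.2
```

```bash
python3 - <<'E'
from h import *
st()
eyes.read_camera("top");st();eyes.read_camera("top");st()
E
```

```text
t 7.23 q [-0.24   0.403  1.726  0.108  1.045 -0.401] pos [ 0.4978 -0.0125  0.1314] rot [ 3.138 -0.098  1.676] F [ 0.77  0.13 -2.72] M [-0.18  0.07  0.  ] open 0.0172 grip 58.2
tilt 66.9 contact pt rel bowl: along handle dir 0.0459 side -0.0008 z 0.0523
t 7.28 q [-0.24   0.403  1.726  0.108  1.045 -0.401] pos [ 0.4978 -0.0125  0.1315] rot [ 3.138 -0.098  1.676] F [-0.3  -0.17 -2.89] M [-0.13  0.08 -0.  ] open 0.0174 grip 58.2
tilt 66.9 contact pt rel bowl: along handle dir 0.046 side -0.0008 z 0.0524
t 7.33 q [-0.24   0.403  1.726  0.108  1.045 -0.401] pos [ 0.4978 -0.0125  0.1316] rot [ 3.138 -0.098  1.676] F [ 0.42 -0.54 -2.04] M [-0.19  0.06  0.02] open 0.0172 grip 58.2
tilt 66.9 contact pt rel bowl: along handle dir 0.046 side -0.0008 z 0.0524
```

>>> apply_moves:
  delta_pos:
    - [0,0,-0.006]
    - [0,0,-0.006]
  dr:
    - [0,0,0]
    - [0,0,0]
  jaw: [0,0]

```text
time: 7.5
tool_pos: [0.4977, -0.0124, 0.1288]
tool_rot: [3.138, -0.099, 1.676]
contact_force: [0.3, 0.1, -2.4]
opening: 0.0173
grip_force: 58.2
```

```bash
python3 - <<'E'
from h import *
st()
E
```

```text
t 7.5 q [-0.24   0.407  1.729  0.109  1.039 -0.402] pos [ 0.4977 -0.0124  0.1288] rot [ 3.138 -0.099  1.676] F [ 0.35  0.07 -2.42] M [-0.1   0.   -0.02] open 0.0173 grip 58.2
tilt 67.0 contact pt rel bowl: along handle dir 0.046 side -0.001 z 0.0497
```

>>> apply_moves:
  delta_pos:
    - [0,0,-0.005]
    - [0,0,-0.005]
  dr:
    - [0,0,0]
    - [0,0,0]
  jaw: [0,0]

```text
time: 7.67
tool_pos: [0.4976, -0.0124, 0.1268]
tool_rot: [3.139, -0.099, 1.676]
contact_force: [-0.1, -0.4, -2.5]
opening: 0.0173
grip_force: 58.2
```

```bash
python3 - <<'E'
from h import *
st()
E
```

```text
t 7.67 q [-0.24   0.409  1.731  0.109  1.034 -0.403] pos [ 0.4976 -0.0124  0.1268] rot [ 3.139 -0.099  1.676] F [-0.12 -0.4  -2.49] M [-0.16  0.02 -0.05] open 0.0173 grip 58.2
tilt 67.0 contact pt rel bowl: along handle dir 0.0461 side -0.001 z 0.0476
```

>>> apply_moves:
  delta_pos:
    - [0,0,-0.004]
    - [0,0,-0.004]
  dr:
    - [0,0,0]
    - [0,0,0]
  jaw: [0,0]

```text
time: 7.83
tool_pos: [0.4978, -0.0123, 0.1254]
tool_rot: [3.138, -0.099, 1.676]
contact_force: [-0.1, 0.9, -0.9]
opening: 0.0177
grip_force: 58.4
```

```bash
python3 - <<'E'
from h import *
st()
E
```

```text
t 7.83 q [-0.24   0.411  1.733  0.11   1.03  -0.403] pos [ 0.4978 -0.0123  0.1254] rot [ 3.138 -0.099  1.676] F [-0.1   0.91 -0.86] M [-0.01  0.04  0.01] open 0.0177 grip 58.4
tilt 67.0 contact pt rel bowl: along handle dir 0.0462 side -0.0008 z 0.0463
```

Contact made (~1.5 N). I'll hold, then check.

>>> apply_moves:
  delta_pos:
    - [0,0,-0.001]
    - [0,0,-0.001]
    - [0,0,-0.001]
    - [0,0,-0.001]
    - [0,0,-0.001]
    - [0,0,-0.001]
  dr:
    - [0,0,0]
    - [0,0,0]
    - [0,0,0]
    - [0,0,0]
    - [0,0,0]
    - [0,0,0]
  jaw: [0,0,0,0,0,0]

```text
time: 8.33
tool_pos: [0.4979, -0.0124, 0.1253]
tool_rot: [3.138, -0.098, 1.676]
contact_force: [-0.5, 2.9, 0.6]
opening: 0.0172
grip_force: 58.5
```

```bash
python3 - <<'E'
from h import *
st()
O,R=mugpose(); out=[]
for n,x0,y0 in(("top",200,150),("scene",220,130)):
    c=cv2.resize(eyes.read_camera(n)[y0:y0+150,x0:x0+130,::-1],None,fx=3,fy=3,interpolation=cv2.INTER_CUBIC)
    for P in mugpts(n,O,R): cv2.polylines(c,[((P-[x0,y0]+.5)*3).astype(np.int32)],True,(0,255,255),1,cv2.LINE_AA)
    out.append(c)
cv2.imwrite("pics/rest.png",np.hstack(out))
E
```

```text
t 8.33 q [-0.24   0.411  1.733  0.11   1.03  -0.403] pos [ 0.4979 -0.0124  0.1253] rot [ 3.138 -0.098  1.676] F [-0.5   2.87  0.58] M [ 0.2   0.05 -0.02] open 0.0172 grip 58.5
tilt 66.9 contact pt rel bowl: along handle dir 0.0461 side -0.0007 z 0.0462
```

View pics/rest.png

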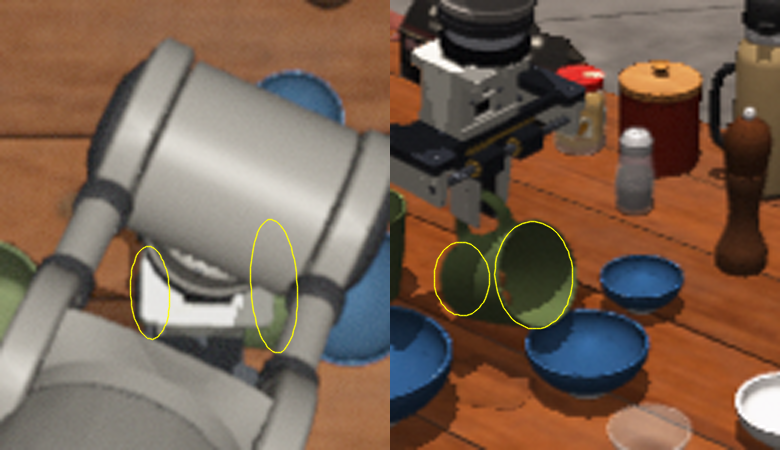

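The scene view shows the lip resting on the bowl's rim at (545,320) with nuts still inside, and the projected pose fits the mug. Next, tip it by pivoting about the lip.

```bash
cat > piv.py <<'E'
from h import *
import sys
st(); p0,T0=cur()
for a in sys.argv[1:]:
    th,inn,up=map(float,a.split(",")); p,T=pour(th,inn/1e3,up/1e3); print(a,((p-p0)/.4).round(4).tolist(),((T*T0.inv()).as_rotvec()/.5).round(3).tolist())
E
python3 piv.py 70,46.2,.5 73,46.2,1 76,46.2,1 79,46.2,1.5 82,46.2,1.5 85,46.2,1.5 88,46.2,1.5 91,46.2,1.5
```

```text
t 8.43 q [-0.24   0.411  1.733  0.11   1.03  -0.403] pos [ 0.4979 -0.0124  0.1253] rot [ 3.138 -0.099  1.676] F [-0.97  1.4   0.93] M [ 0.25  0.11 -0.04] open 0.0172 grip 58.6
tilt 66.9 contact pt rel bowl: along handle dir 0.0461 side -0.0007 z 0.0461
70,46.2,.5 [0.0026, -0.0103, 0.0128] [0.106, 0.012, 0.003]
73,46.2,1 [0.0038, -0.0213, 0.0228] [0.21, 0.023, 0.003]
76,46.2,1 [0.0051, -0.0327, 0.0308] [0.314, 0.035, 0.003]
79,46.2,1.5 [0.0064, -0.0446, 0.0396] [0.418, 0.046, 0.003]
82,46.2,1.5 [0.0078, -0.0568, 0.0464] [0.522, 0.058, 0.003]
85,46.2,1.5 [0.0092, -0.0694, 0.0526] [0.626, 0.069, 0.003]
88,46.2,1.5 [0.0106, -0.0823, 0.0581] [0.73, 0.081, 0.003]
91,46.2,1.5 [0.012, -0.0954, 0.063] [0.834, 0.092, 0.003]
```

>>> apply_moves:
  delta_pos:
    - [0.002,-0.01,0.013]
    - [0.003,-0.021,0.023]
    - [0.0045,-0.0325,0.031]
    - [0.006,-0.0445,0.04]
    - [0.007,-0.05,0.043]
    - [0.008,-0.057,0.0465]
    - [0.0085,-0.063,0.05]
    - [0.009,-0.0695,0.053]
  dr:
    - [0.106,0.012,0]
    - [0.21,0.023,0]
    - [0.314,0.035,0]
    - [0.418,0.046,0]
    - [0.47,0.052,0]
    - [0.522,0.058,0]
    - [0.574,0.063,0]
    - [0.626,0.069,0]
  jaw: [0,0,0,0,0,0,0,0]

```text
time: 9.1
tool_pos: [0.5013, -0.0402, 0.1462]
tool_rot: [3.14, -0.415, 1.676]
contact_force: [0.1, -0.0, -2.8]
opening: 0.0175
grip_force: 58.2
```

```bash
python3 piv.py 86.5,46.2,1.5 88,46.2,1.5 89.5,46.2,1.5 91,46.2,1.5 92.5,46.2,1.5 94,46.2,1.5 96,46.2,1.5 98,46.2,1.5
```

```text
t 9.1 q [-0.457  0.48   1.63   0.365  1.281 -0.712] pos [ 0.5013 -0.0402  0.1462] rot [ 3.14  -0.415  1.676] F [ 0.07 -0.04 -2.79] M [-0.52  0.03 -0.03] open 0.0175 grip 58.2
tilt 85.1 contact pt rel bowl: along handle dir 0.0462 side -0.0004 z 0.0484
86.5,46.2,1.5 [0.0014, -0.0061, 0.003] [0.049, 0.004, 0.002]
88,46.2,1.5 [0.0022, -0.0125, 0.0057] [0.101, 0.009, 0.002]
89.5,46.2,1.5 [0.0029, -0.0191, 0.0082] [0.153, 0.015, 0.002]
91,46.2,1.5 [0.0036, -0.0257, 0.0105] [0.206, 0.021, 0.002]
92.5,46.2,1.5 [0.0043, -0.0323, 0.0127] [0.258, 0.027, 0.002]
94,46.2,1.5 [0.0051, -0.0391, 0.0146] [0.31, 0.032, 0.002]
96,46.2,1.5 [0.0061, -0.0481, 0.017] [0.379, 0.04, 0.002]
98,46.2,1.5 [0.0071, -0.0572, 0.019] [0.448, 0.048, 0.002]
```

>>> apply_moves:
  delta_pos:
    - [0.001,-0.006,0.003]
    - [0.002,-0.0125,0.0055]
    - [0.0025,-0.019,0.008]
    - [0.003,-0.0255,0.0105]
    - [0.004,-0.032,0.0125]
    - [0.005,-0.039,0.0145]
    - [0.006,-0.048,0.017]
    - [0.0065,-0.057,0.019]
  dr:
    - [0.049,0.005,0]
    - [0.101,0.01,0]
    - [0.153,0.015,0]
    - [0.206,0.021,0]
    - [0.258,0.027,0]
    - [0.31,0.032,0]
    - [0.379,0.04,0]
    - [0.448,0.048,0]
  jaw: [0,0,0,0,0,0,0,0]

```text
time: 9.77
tool_pos: [0.5041, -0.0634, 0.1541]
tool_rot: [3.139, -0.641, 1.676]
contact_force: [-0.0, -0.3, -3.4]
opening: 0.0174
grip_force: 58.2
```

```bash
cat > nuts.py <<'E'
from h import *
im=eyes.read_camera("scene"); cv2.imwrite("pics/last.png",im[:,:,::-1])
hsv=cv2.cvtColor(im,cv2.COLOR_RGB2HSV)
c=proj("scene",np.r_[BOWL,.04])[0].astype(int); x0,y0=c[0]-45,c[1]-60
w=hsv[y0:y0+100,x0:x0+90].astype(int)
m=((w[:,:,0]>5)&(w[:,:,0]<20)&(w[:,:,1]>90)&(w[:,:,2]>60)).astype(np.uint8)
rim=cv2.fillPoly(np.zeros(im.shape[:2],np.uint8),[proj("scene",ring(BOWL,.048,.047)).astype(np.int32)],1)[y0:y0+100,x0:x0+90]
print("brown px inside bowl rim:",int((m*rim).sum()),"of",int(rim.sum()))
E
python3 nuts.py; python3 piv.py 101,46.2,1.5 104,46.2,1.5 106,46.2,1.5 108,46.2,1.5 110,46.2,1.5 112,46.2,1.5 114,46.2,1.5 116,46.2,1.5
```

```text
brown px inside bowl rim: 29 of 654
t 9.82 q [-0.584  0.581  1.54   0.485  1.475 -0.848] pos [ 0.5042 -0.0647  0.1534] rot [ 3.14  -0.643  1.674] F [ 0.19 -2.44 -2.8 ] M [-0.79 -0.07 -0.01] open 0.0173 grip 58.1
tilt 98.1 contact pt rel bowl: along handle dir 0.0449 side -0.0002 z 0.048
101,46.2,1.5 [0.0014, -0.01, 0.0036] [0.099, 0.01, 0.005]
104,46.2,1.5 [0.0029, -0.0238, 0.0054] [0.204, 0.022, 0.005]
106,46.2,1.5 [0.0039, -0.0331, 0.0061] [0.273, 0.029, 0.005]
108,46.2,1.5 [0.005, -0.0425, 0.0065] [0.342, 0.037, 0.005]
110,46.2,1.5 [0.006, -0.0518, 0.0066] [0.412, 0.044, 0.005]
112,46.2,1.5 [0.007, -0.0611, 0.0064] [0.481, 0.052, 0.005]
114,46.2,1.5 [0.0081, -0.0704, 0.0058] [0.551, 0.059, 0.005]
116,46.2,1.5 [0.0091, -0.0797, 0.005] [0.62, 0.067, 0.005]
```

>>> apply_moves:
  delta_pos:
    - [0,0,0.001]
    - [0,0,0.001]
    - [0,0,0.001]
    - [0,-0.004,0.002]
    - [0.001,-0.01,0.0035]
    - [0.0015,-0.014,0.004]
    - [0.002,-0.019,0.005]
    - [0.003,-0.024,0.0055]
  dr:
    - [0,0,0]
    - [0,0,0]
    - [0,0,0]
    - [0.05,0.005,0]
    - [0.1,0.01,0]
    - [0.135,0.014,0]
    - [0.17,0.018,0]
    - [0.204,0.022,0]
  jaw: [0,0,0,0,0,0,0,0]

```text
time: 10.48
tool_pos: [0.5052, -0.073, 0.156]
tool_rot: [3.14, -0.743, 1.675]
contact_force: [-0.9, -0.4, -1.3]
opening: 0.0171
grip_force: 58.2
```

```bash
python3 nuts.py; python3 piv.py 106,46.2,1.5 108,46.2,1.5 110,46.2,1.5 112,46.2,1.5 114,46.2,1.5 116,46.2,1.5
```

```text
brown px inside bowl rim: 146 of 654
t 10.53 q [-0.627  0.633  1.5    0.529  1.561 -0.888] pos [ 0.5053 -0.0736  0.1556] rot [ 3.141 -0.744  1.674] F [-0.47 -1.4  -2.54] M [-0.76 -0.05  0.02] open 0.0172 grip 58.2
tilt 103.9 contact pt rel bowl: along handle dir 0.0466 side -0.0001 z 0.0486
106,46.2,1.5 [0.0011, -0.0107, 0.0005] [0.072, 0.007, 0.005]
108,46.2,1.5 [0.0022, -0.02, 0.001] [0.142, 0.015, 0.005]
110,46.2,1.5 [0.0032, -0.0293, 0.0011] [0.211, 0.022, 0.005]
112,46.2,1.5 [0.0042, -0.0387, 0.0008] [0.28, 0.03, 0.005]
114,46.2,1.5 [0.0053, -0.048, 0.0003] [0.35, 0.037, 0.005]
116,46.2,1.5 [0.0063, -0.0573, -0.0006] [0.419, 0.045, 0.004]
```

>>> apply_moves:
  delta_pos:
    - [0.001,-0.0105,0.001]
    - [0.002,-0.02,0.0015]
    - [0.003,-0.029,0.0015]
    - [0.004,-0.0385,0.0015]
    - [0.005,-0.048,0.001]
    - [0.006,-0.057,0]
    - [0.006,-0.057,0]
    - [0.006,-0.057,0]
  dr:
    - [0.07,0.007,0]
    - [0.14,0.015,0]
    - [0.21,0.022,0]
    - [0.28,0.03,0]
    - [0.35,0.037,0]
    - [0.42,0.045,0]
    - [0.42,0.045,0]
    - [0.42,0.045,0]
  jaw: [0,0,0,0,0,0,0,0]

```text
time: 11.2
tool_pos: [0.5076, -0.0959, 0.1555]
tool_rot: [-3.141, -0.952, 1.673]
contact_force: [0.0, -0.3, -2.0]
opening: 0.017
grip_force: 58.2
```

```bash
python3 nuts.py; python3 piv.py 116,46.2,1.5 118,46.2,1.5 121,46.2,1.5 
```

```text
brown px inside bowl rim: 149 of 654
t 11.25 q [-0.704  0.756  1.408  0.608  1.735 -0.951] pos [ 0.5076 -0.0955  0.156 ] rot [ 3.141 -0.952  1.674] F [-0.    0.37 -1.57] M [-0.86 -0.03 -0.01] open 0.0176 grip 58.2
tilt 115.8 contact pt rel bowl: along handle dir 0.0469 side 0.0 z 0.049
116,46.2,1.5 [0.0004, -0.0026, -0.0015] [0.006, 0.001, 0.003]
118,46.2,1.5 [0.0014, -0.0118, -0.0027] [0.075, 0.009, 0.003]
121,46.2,1.5 [0.0029, -0.0256, -0.0051] [0.179, 0.02, 0.003]
```

>>> apply_moves:
  delta_pos:
    - [0.001,-0.012,-0.001]
    - [0.003,-0.025,-0.0035]
    - [0.003,-0.025,-0.0035]
    - [0.003,-0.025,-0.0035]
    - [0.003,-0.025,-0.0035]
    - [0.003,-0.025,-0.0035]
  dr:
    - [0.075,0.009,0]
    - [0.18,0.02,0]
    - [0.18,0.02,0]
    - [0.18,0.02,0]
    - [0.18,0.02,0]
    - [0.18,0.02,0]
  jaw: [0,0,0,0,0,0]

```text
time: 11.75
tool_pos: [0.5089, -0.1049, 0.1553]
tool_rot: [3.141, -1.041, 1.676]
contact_force: [0.0, -0.8, -1.6]
opening: 0.0171
grip_force: 58.2
```

```bash
python3 nuts.py; python3 - <<'E'
from h import *
st()
im=cv2.imread("pics/last.png"); c=proj("scene",np.r_[BOWL,.04])[0].astype(int)
cv2.imwrite("pics/bowlview.png",cv2.resize(im[c[1]-50:c[1]+35,c[0]-60:c[0]+50],None,fx=7,fy=7,interpolation=cv2.INTER_CUBIC))
E
```

```text
brown px inside bowl rim: 152 of 654
t 11.8 q [-0.73   0.813  1.366  0.64   1.809 -0.967] pos [ 0.5089 -0.105   0.1553] rot [ 3.141 -1.041  1.676] F [-0.88  0.39 -2.27] M [-0.91 -0.05  0.01] open 0.0173 grip 58.2
tilt 121.0 contact pt rel bowl: along handle dir 0.0469 side 0.0003 z 0.0499
```

View pics/bowlview.png

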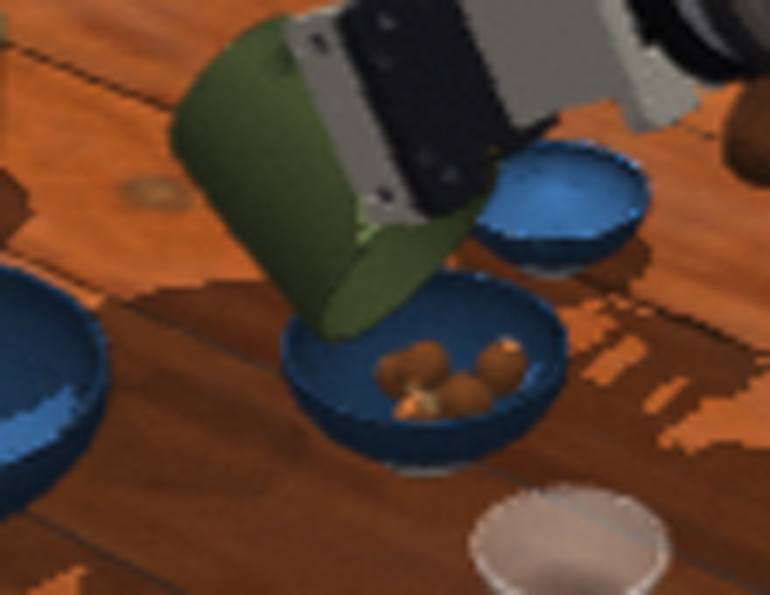

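Five nuts show in the bowl at (395,370), (425,365), (503,362), (463,395) and (415,405); a sixth may be hidden behind these or the rim. I'll lift, tip back and look into the mug on the way.

```bash
python3 piv.py 121,47,20 121,47,40 112,47,50 103,48,60 95,48,60
```

```text
t 11.8 q [-0.73   0.813  1.366  0.64   1.809 -0.967] pos [ 0.5089 -0.105   0.1553] rot [ 3.141 -1.041  1.676] F [-0.88  0.39 -2.27] M [-0.91 -0.05  0.01] open 0.0173 grip 58.2
tilt 121.0 contact pt rel bowl: along handle dir 0.0469 side 0.0003 z 0.0499
121,47,20 [-0.0005, 0.0002, 0.0427] [0.001, 0.002, 0.002]
121,47,40 [-0.0005, 0.0002, 0.0927] [0.001, 0.002, 0.002]
112,47,50 [-0.0051, 0.0418, 0.1228] [-0.311, -0.032, 0.001]
103,48,60 [-0.01, 0.0862, 0.1463] [-0.624, -0.066, 0.001]
95,48,60 [-0.0141, 0.1228, 0.1394] [-0.901, -0.097, 0.001]
```

>>> apply_moves:
  delta_pos:
    - [0,0,0.02]
    - [0,0,0.055]
    - [0,0,0.093]
    - [-0.002,0.02,0.11]
    - [-0.005,0.042,0.123]
    - [-0.0075,0.064,0.135]
    - [-0.01,0.086,0.146]
    - [-0.014,0.123,0.14]
  dr:
    - [0,0,0]
    - [0,0,0]
    - [0,0,0]
    - [-0.16,-0.016,0]
    - [-0.311,-0.032,0]
    - [-0.47,-0.05,0]
    - [-0.624,-0.066,0]
    - [-0.87,-0.095,0]
  jaw: [0,0,0,0,0,0,0,0]

```text
time: 12.47
tool_pos: [0.5039, -0.0577, 0.2129]
tool_rot: [3.136, -0.6, 1.675]
contact_force: [0.8, 0.2, -2.2]
opening: 0.017
grip_force: 58.2
```

```bash
python3 piv.py 88,48,60 80,48,60 74,50,65 69,50,70
```

```text
t 12.47 q [-0.56   0.488  1.494  0.465  1.555 -0.765] pos [ 0.5039 -0.0577  0.2129] rot [ 3.136 -0.6    1.675] F [ 0.76  0.24 -2.22] M [-0.66 -0.07  0.02] open 0.017 grip 58.2
tilt 95.7 contact pt rel bowl: along handle dir 0.0474 side 0.0007 z 0.1085
88,48,60 [-0.0049, 0.0355, -0.0147] [-0.268, -0.022, 0.008]
80,48,60 [-0.0087, 0.0691, -0.0309] [-0.545, -0.052, 0.008]
74,50,65 [-0.0118, 0.0977, -0.0335] [-0.754, -0.075, 0.007]
69,50,70 [-0.0138, 0.116, -0.0355] [-0.927, -0.093, 0.007]
```

>>> apply_moves:
  delta_pos:
    - [-0.003,0.018,-0.008]
    - [-0.005,0.035,-0.015]
    - [-0.007,0.052,-0.023]
    - [-0.009,0.069,-0.031]
    - [-0.012,0.098,-0.033]
    - [-0.014,0.116,-0.035]
    - [-0.014,0.116,-0.035]
  dr:
    - [-0.134,-0.012,0]
    - [-0.268,-0.024,0]
    - [-0.4,-0.038,0]
    - [-0.545,-0.052,0]
    - [-0.75,-0.075,0]
    - [-0.93,-0.093,0]
    - [-0.93,-0.093,0]
  jaw: [0,0,0,0,0,0,0]

```text
time: 13.05
tool_pos: [0.497, -0.0062, 0.1994]
tool_rot: [3.139, -0.135, 1.679]
contact_force: [0.5, 0.6, -2.1]
opening: 0.0175
grip_force: 58.3
```

```bash
cat > inmug.py <<'E'
from h import *
O,R=mugpose()
for n in("scene","top"):
    im=eyes.read_camera(n); cv2.imwrite(f"pics/m_{n}.png",im[:,:,::-1]); hsv=cv2.cvtColor(im,cv2.COLOR_RGB2HSV).astype(int)
    a=np.linspace(0,2*np.pi,60); P=proj(n,O+R.apply(np.c_[.038*np.cos(a),.0175+.038*np.sin(a),0*a+.095]))
    m=cv2.fillPoly(np.zeros(im.shape[:2],np.uint8),[P.astype(np.int32)],1)>0
    b=(hsv[...,0]>3)&(hsv[...,0]<22)&(hsv[...,1]>90)
    print(n,"brown in mouth",int((b&m).sum()),"of",int(m.sum()),"median rgb",np.median(im[m],axis=0))
E
python3 inmug.py; python3 nuts.py; python3 piv.py 60,52,90 52,53,110 44,54,120 41,55,120
```

```text
scene brown in mouth 0 of 556 median rgb [41. 46. 27.]
top brown in mouth 0 of 426 median rgb [133. 130. 121.]
brown px inside bowl rim: 149 of 654
t 13.2 q [-0.258  0.334  1.629  0.139  1.23  -0.413] pos [ 0.4976 -0.0096  0.1978] rot [ 3.141 -0.139  1.676] F [ 0.46  0.17 -2.07] M [-0.22  0.06 -0.02] open 0.0175 grip 58.2
tilt 69.3 contact pt rel bowl: along handle dir 0.0522 side -0.0009 z 0.1158
60,52,90 [-0.002, 0.0304, 0.0222] [-0.322, -0.04, 0.004]
52,53,110 [-0.0047, 0.055, 0.042] [-0.6, -0.071, 0.004]
44,54,120 [-0.0069, 0.0752, 0.034] [-0.877, -0.101, 0.004]
41,55,120 [-0.0078, 0.0832, 0.0211] [-0.981, -0.113, 0.004]
```

The mug looks empty. I'll continue tipping it back and carry it home.

>>> apply_moves:
  delta_pos:
    - [-0.001,0.015,0.01]
    - [-0.002,0.03,0.022]
    - [-0.003,0.043,0.032]
    - [-0.005,0.055,0.042]
    - [-0.006,0.065,0.038]
    - [-0.007,0.075,0.034]
    - [-0.008,0.083,0.03]
  dr:
    - [-0.16,-0.02,0]
    - [-0.32,-0.04,0]
    - [-0.46,-0.055,0]
    - [-0.6,-0.07,0]
    - [-0.74,-0.085,0]
    - [-0.88,-0.1,0]
    - [-0.98,-0.11,0]
  jaw: [0,0,0,0,0,0,0]

```text
time: 13.78
tool_pos: [0.4944, 0.0227, 0.2087]
tool_rot: [3.139, 0.357, 1.672]
contact_force: [0.5, -0.2, -2.3]
opening: 0.0174
grip_force: 58.3
```

```bash
cat >> h.py <<'E'
def home(th,up): return tcp(W,np.radians(th),[0,.0175,0],np.r_[AX,up])
E
python3 - <<'E'
from h import *
st(); to(*home(13,.12),"home13"); to(*home(0,.12),"home0"); O,R=mugpose(); print(O)
E
```

```text
t 13.78 q [ 0.116  0.332  1.65  -0.386  1.189  0.165] pos [0.4944 0.0227 0.2087] rot [3.139 0.357 1.672] F [ 0.5  -0.17 -2.31] M [0.32 0.07 0.02] open 0.0174 grip 58.3
tilt 40.9 contact pt rel bowl: along handle dir 0.054 side -0.001 z 0.1697
home13 delta [0.3098, 0.3775, -0.0665] dr [-0.9667, -0.1079, 0.0136]
home0 delta [0.3063, 0.4095, -0.0944] dr [-1.418, -0.1561, 0.0138]
[0.49379693 0.02739401 0.14541482]
```

Reverse of the outgoing path.

>>> apply_moves:
  delta_pos:
    - [0.04,0.03,0.02]
    - [0.09,0.08,0.03]
    - [0.14,0.13,0.03]
    - [0.19,0.19,0.02]
    - [0.24,0.25,0]
    - [0.28,0.31,-0.02]
    - [0.3,0.36,-0.04]
    - [0.31,0.3775,-0.05]
  dr:
    - [-0.08,-0.008,0]
    - [-0.2,-0.02,0]
    - [-0.34,-0.036,0]
    - [-0.5,-0.054,0]
    - [-0.65,-0.07,0]
    - [-0.8,-0.087,0]
    - [-0.92,-0.1,0.01]
    - [-0.966,-0.108,0.013]
  jaw: [0,0,0,0,0,0,0,0]

```text
time: 14.45
tool_pos: [0.6185, 0.1761, 0.1842]
tool_rot: [-3.139, 0.842, 1.686]
contact_force: [-0.6, 0.1, -2.6]
opening: 0.017
grip_force: 58.3
```

>>> apply_moves:
  delta_pos:
    - [0,0,0]
    - [0,0,0]
    - [0,0,0]
  dr:
    - [0,0,0]
    - [0,0,0]
    - [0,0,0]
  jaw: [0,0,0]

```text
time: 14.7
tool_pos: [0.6187, 0.1725, 0.1891]
tool_rot: [3.136, 0.84, 1.677]
contact_force: [0.3, -1.2, -1.4]
opening: 0.0173
grip_force: 58.3
```

```bash
python3 fit.py; python3 inmug.py; python3 - <<'E'
from h import *
st(); to(*home(0,.12),"home0")
im=cv2.imread("pics/m_top.png"); c=proj("top",np.r_[BOWL,.03])[0].astype(int)
cr=im[c[1]-35:c[1]+35,c[0]-35:c[0]+35]; hs=cv2.cvtColor(cr,cv2.COLOR_BGR2HSV)
m=((hs[...,0]>3)&(hs[...,0]<22)&(hs[...,1]>90)).astype(np.uint8)
yy,xx=np.mgrid[-35:35,-35:35]; m[(xx**2+yy**2)>24**2]=0
n,l,s,ce=cv2.connectedComponentsWithStats(m); print("blobs area",s[1:,4],ce[1:].round(),"total",m.sum())
for r in m[12:58:2,10:60]: print("".join(".#"[v] for v in r))
E
```

```text
t 14.7 q [ 0.497  0.821  1.079 -0.763  1.619  0.503] pos [0.6187 0.1725 0.1891] rot [3.136 0.84  1.677] F [ 0.31 -1.15 -1.37] M [ 0.71  0.09 -0.01] open 0.0173 grip 58.3
now (array([ 2.5, -0. , -0.7,  5.2]), np.float64(20.067621277198285), np.float64(18.423888859075348))
scene brown in mouth 0 of 327 median rgb [40. 45. 27.]
top brown in mouth 0 of 1289 median rgb [81. 89. 63.]
t 14.9 q [ 0.498  0.819  1.079 -0.764  1.618  0.503] pos [0.6186 0.1731 0.1901] rot [3.133 0.84  1.676] F [-0.31 -0.04 -1.86] M [ 0.74  0.11 -0.02] open 0.0175 grip 58.3
tilt 13.2 contact pt rel bowl: along handle dir 0.1831 side 0.1398 z 0.2021
home0 delta [-0.0044, 0.0335, -0.0479] dr [-0.4576, -0.0489, -0.0016]
blobs area [296   1   2   1  20   2   2   1] [[40. 34.]
 [13. 26.]
 [12. 30.]
 [11. 35.]
 [16. 47.]
 [26. 57.]
 [30. 58.]
 [35. 59.]] total 325
..................................................
..................................................
..................................................
..................................................
..................................................
....
[... 213 characters left out ...]
.....###........############.........
................#######################...........
................#######################...........
................#########################.........
..#.....................#################.........
..#.......................#####..#######..........
...#......................######..................
...#.......................######.................
....#.............................................
.....#............................................
.......#..........................................
.........#........................................
...........#......................................
..............#...................................
```

```bash
python3 - <<'E'
from h import *
im=cv2.imread("pics/m_top.png").astype(int); c=proj("top",np.r_[BOWL,.03])[0].astype(int)
cr=im[c[1]-20:c[1]+20,c[0]-20:c[0]+24]
for r in cr[::1]: print("".join("#" if p[2]>p[0]+25 else("+" if p[2]>p[0]-5 else ".") for p in r))
i0=np.load("pics/top0.npy").astype(int)
h=cv2.cvtColor(i0.astype(np.uint8),cv2.COLOR_RGB2HSV); m=(h[...,0]>3)&(h[...,0]<22)&(h[...,1]>90)
p=proj("top",np.r_[AX,.02])[0].astype(int); print("nuts in mug initially area",m[p[1]-15:p[1]+12,p[0]-14:p[0]+14].sum())
I=np.zeros((40,44));print(cr[::1,:,2][8:32:1,8:44:1])
E
```

```text
#######+............................+#######
######+..............................+######
#####.................................+#####
####...................................+####
###.....................................+###
##+......................................+##
#+........................................+#
#..........................................#
+..............................++..........+
.............................+####+.........
............................+#######........
............................########+.......
............................#########.......
.........................+###########.......
........................#############.......
............+####+.....#############+.......
...........#######++################........
..........+#######################+.........
..........########################..........
..........#########################.........
..........##########################........
...........#########################+.......
............+####+###################.......
..................+##################.......
...................+
[... 3607 characters left out ...]
  79  94 137 160 172 185 197
  201 206 185 112  87  96  95  87  70  67  71  68  64  60  58  51  42  50]
 [ 69  75  75  80  71  71  73  72  84  80  78  76  88 119 154 164 176 186
  189 185 161  92  72  69  72  67  71  62  72  68  61  56  55  46  40  67]
 [ 66  70  77  80  75  78  74  75  75  78  75  74  79  96 137 155 160 167
  163 154 117  77  70  74  72  71  70  65  63  63  52  58  49  36  46  93]
 [ 68  66  66  75  72  76  77  75  76  74  77  76  74  80 103 126 126 131
  126 111  78  75  68  74  72  71  71  64  64  62  56  56  45  39  66 124]
 [ 65  69  75  75  72  79  74  73  71  80  78  74  75  74  77  85  91  92
   78  73  70  71  71  69  70  71  67  63  59  57  62  50  42  46  89 141]]
```

All six nuts are in the bowl: six distinct brightness peaks in the top view. Now set the mug upright over its home spot.

>>> apply_moves:
  delta_pos:
    - [0,0.008,-0.02]
    - [-0.002,0.016,-0.05]
    - [-0.003,0.025,-0.09]
    - [-0.004,0.0335,-0.13]
    - [-0.0045,0.0335,-0.17]
    - [-0.0045,0.0335,-0.2]
    - [-0.0045,0.0335,-0.22]
    - [-0.0045,0.0335,-0.22]
  dr:
    - [-0.11,-0.012,0]
    - [-0.23,-0.024,0]
    - [-0.34,-0.036,0]
    - [-0.457,-0.049,0]
    - [-0.457,-0.049,0]
    - [-0.457,-0.049,0]
    - [-0.457,-0.049,0]
    - [-0.457,-0.049,0]
  jaw: [0,0,0,0,0,0,0,0]

```text
time: 15.57
tool_pos: [0.6165, 0.1869, 0.0997]
tool_rot: [3.139, 1.07, 1.682]
contact_force: [0.3, 0.7, -1.1]
opening: 0.0172
grip_force: 58.3
```

>>> apply_moves:
  delta_pos:
    - [0,0,0]
    - [0,0,0]
    - [0,0,0]
  dr:
    - [0,0,0]
    - [0,0,0]
    - [0,0,0]
  jaw: [0,0,0]

```text
time: 15.82
tool_pos: [0.6172, 0.1877, 0.1024]
tool_rot: [3.131, 1.07, 1.675]
contact_force: [-0.3, 0.1, -1.2]
opening: 0.0172
grip_force: 58.4
```

```bash
python3 fit.py; python3 - <<'E'
from h import *
st(); to(*home(0,.0),"home0"); O,R=mugpose();print(O.round(4)); I=rimimg()
print(fitrim(I,O,R,[np.arange(-8,9,2),[-.5],[0],np.arange(-9,9,3)]))
E
```

```text
t 15.82 q [ 0.569  1.034  1.049 -0.915  1.669  0.67 ] pos [0.6172 0.1877 0.1024] rot [3.131 1.07  1.675] F [-0.26  0.07 -1.23] M [ 0.82  0.13 -0.01] open 0.0172 grip 58.4
now (array([ 1.1, -0.8,  0.7,  0.6]), np.float64(20.25426595019009), np.float64(17.804341338790294))
t 15.92 q [ 0.569  1.034  1.05  -0.915  1.669  0.67 ] pos [0.617  0.1878 0.1019] rot [3.132 1.07  1.677] F [ 0.15  0.67 -1.87] M [ 0.9   0.16 -0.03] open 0.0172 grip 58.4
tilt 0.0 contact pt rel bowl: along handle dir 0.2034 side 0.14 z 0.1379
home0 delta [-0.0003, -0.0032, -0.1272] dr [-0.0001, -0.0004, -0.0043]
[0.6213 0.1502 0.0509]
(array([ 1.8, -0.7,  0.4,  1.8]), np.float64(19.91657699037357), np.float64(17.392935084421453))
```

>>> apply_moves:
  delta_pos:
    - [0,0,-0.03]
    - [0,0,-0.06]
    - [0,0,-0.085]
    - [0,0,-0.105]
    - [0,0,-0.115]
    - [0,0,-0.115]
    - [0,0,-0.115]
  dr:
    - [-0.03,0,0]
    - [-0.05,-0.005,0]
    - [-0.05,-0.005,0]
    - [-0.05,-0.005,0]
    - [-0.05,-0.005,0]
    - [-0.05,-0.005,0]
    - [-0.05,-0.005,0]
  jaw: [0,0,0,0,0,0,0]

```text
time: 16.6
tool_pos: [0.6166, 0.1877, 0.0544]
tool_rot: [3.137, 1.096, 1.682]
contact_force: [-0.5, 0.3, -1.3]
opening: 0.0174
grip_force: 58.4
```

>>> apply_moves:
  delta_pos:
    - [0,0,-0.005]
    - [0,0,-0.005]
    - [0,0,-0.005]
  dr:
    - [0,0,0]
    - [0,0,0]
    - [0,0,0]
  jaw: [0,0,0]

```text
time: 16.85
tool_pos: [0.6168, 0.1878, 0.0532]
tool_rot: [3.135, 1.096, 1.679]
contact_force: [0.4, 0.5, -1.6]
opening: 0.0174
grip_force: 58.4
```

>>> apply_moves:
  delta_pos:
    - [0,0,-0.005]
    - [0,0,-0.005]
    - [0,0,-0.005]
  dr:
    - [0,0,0]
    - [0,0,0]
    - [0,0,0]
  jaw: [0,0,0]

```text
time: 17.1
tool_pos: [0.6166, 0.1877, 0.0507]
tool_rot: [3.137, 1.096, 1.681]
contact_force: [0.3, -0.3, -1.4]
opening: 0.0176
grip_force: 58.4
```

```bash
python3 - <<'E'
from h import *
st(); O,R=mugpose();print(O.round(4))
E
```

```text
t 17.1 q [ 0.574  1.116  1.042 -0.927  1.645  0.728] pos [0.6166 0.1877 0.0507] rot [3.137 1.096 1.681] F [ 0.34 -0.28 -1.38] M [ 0.85  0.2  -0.01] open 0.0176 grip 58.4
tilt 1.5 contact pt rel bowl: along handle dir 0.2044 side 0.1397 z 0.0894
[0.6209 0.1488 0.0008]
```

>>> apply_moves:
  delta_pos:
    - [0,0,-0.005]
    - [0,0,-0.005]
    - [0,0,-0.005]
  dr:
    - [0,0,0]
    - [0,0,0]
    - [0,0,0]
  jaw: [0,0,0]

```text
time: 17.35
tool_pos: [0.6166, 0.1877, 0.0487]
tool_rot: [3.137, 1.096, 1.681]
contact_force: [0.4, -0.9, -1.4]
opening: 0.0172
grip_force: 58.4
```

>>> apply_moves:
  delta_pos:
    - [0,0,-0.004]
    - [0,0,-0.004]
    - [0,0,-0.004]
  dr:
    - [0,0,0]
    - [0,0,0]
    - [0,0,0]
  jaw: [0,0,0]

```text
time: 17.6
tool_pos: [0.6167, 0.188, 0.0477]
tool_rot: [3.135, 1.096, 1.68]
contact_force: [-0.6, 2.5, 2.1]
opening: 0.0173
grip_force: 58.1
```

```bash
python3 - <<'E'
from h import *
st(); O,R=mugpose();print(O.round(4))
E
```

```text
t 17.6 q [ 0.574  1.121  1.041 -0.927  1.643  0.731] pos [0.6167 0.188  0.0477] rot [3.135 1.096 1.68 ] F [-0.61  2.5   2.13] M [ 0.4   0.15 -0.04] open 0.0173 grip 58.1
tilt 1.5 contact pt rel bowl: along handle dir 0.2046 side 0.1398 z 0.0864
[ 0.6211  0.149  -0.0023]
```

The mug is on the table. I'll release softly, open and back out along the tool axis.

>>> apply_moves:
  delta_pos:
    - [0,0,0]
    - [0,0,0]
    - [0,0,0]
  dr:
    - [0,0,0]
    - [0,0,0]
    - [0,0,0]
  jaw: [0,0,0]
  force: 8

```text
time: 17.85
tool_pos: [0.6168, 0.1877, 0.0475]
tool_rot: [3.135, 1.096, 1.68]
contact_force: [0.8, 1.1, 3.6]
opening: 0.0199
grip_force: 7.5
```

>>> apply_moves:
  delta_pos:
    - [0,0,0]
    - [0,0,0]
    - [0,0,0]
    - [0,0,0]
    - [0,0,0]
    - [0,0,0]
  dr:
    - [0,0,0]
    - [0,0,0]
    - [0,0,0]
    - [0,0,0]
    - [0,0,0]
    - [0,0,0]
  jaw: [0.23,0.27,0.32,0.38,0.45,0.45]

```text
time: 18.35
tool_pos: [0.6165, 0.1877, 0.047]
tool_rot: [3.137, 1.096, 1.681]
contact_force: [-0.0, 0.3, -0.2]
opening: 0.0404
grip_force: 0.0
```

```bash
python3 - <<'E'
from h import *
st(); p,T=cur(); z=T.as_matrix()[:,2]; print((-.12*z/.4).round(3))
E
```

```text
t 18.35 q [ 0.574  1.121  1.042 -0.926  1.642  0.731] pos [0.6165 0.1877 0.047 ] rot [3.137 1.096 1.681] F [-0.04  0.34 -0.24] M [ 0.52  0.1  -0.02] open 0.0404 grip 0.0
tilt 1.5 contact pt rel bowl: along handle dir 0.2044 side 0.1396 z 0.0856
[-0.031  0.265  0.137]
```

>>> apply_moves:
  delta_pos:
    - [-0.003,0.03,0.0155]
    - [-0.008,0.07,0.036]
    - [-0.014,0.12,0.062]
    - [-0.02,0.17,0.088]
    - [-0.026,0.22,0.115]
    - [-0.031,0.265,0.15]
    - [-0.031,0.265,0.2]
    - [-0.031,0.265,0.25]
  dr:
    - [0,0,0]
    - [0,0,0]
    - [0,0,0]
    - [0,0,0]
    - [0,0,0]
    - [0,0,0]
    - [0,0,0]
    - [0,0,0]
  jaw: [0.45,0.45,0.45,0.45,0.45,0.45,0.45,0.45]

```text
time: 19.02
tool_pos: [0.6038, 0.2944, 0.1475]
tool_rot: [3.139, 1.097, 1.684]
contact_force: [0.4, -0.9, -0.2]
opening: 0.0413
grip_force: 0.0
```

>>> apply_moves:
  delta_pos:
    - [0,0,0.1]
    - [0,0,0.1]
    - [0,0,0.1]
    - [0,0,0.1]
    - [0,0,0.1]
  dr:
    - [0,0,0]
    - [0,0,0]
    - [0,0,0]
    - [0,0,0]
    - [0,0,0]
  jaw: [0.45,0.45,0.45,0.45,0.45]

```text
time: 19.43
tool_pos: [0.6041, 0.2928, 0.1865]
tool_rot: [3.141, 1.097, 1.683]
contact_force: [-0.7, 1.1, -1.0]
opening: 0.0416
grip_force: 0.0
```

```bash
python3 - <<'E'
from h import *
log(); I=rimimg()
gr=[np.arange(-8,9,4),np.arange(-12,13,3),np.arange(-12,13,3),np.arange(-6,7,3)]
print("mug vs home",fitrim(I,O0,M0,gr))
B=BOWL; im=eyes.read_camera("top").astype(int); i0=np.load("pics/top0.npy").astype(int)
def blue(im,c):
    x,y=c; w=im[y-40:y+40,x-40:x+40]; m=(w[...,2]>w[...,0]+20); n,l,s,ce=cv2.connectedComponentsWithStats(m.astype(np.uint8)); k=np.argmax(s[1:,4])+1; return s[k],ce[k].round(1)
c=proj("top",np.r_[B,.047])[0].astype(int); print("bowl before",blue(i0,c),"after",blue(im,c))
dif=np.abs(im-i0).max(2)>60; dif[:,:130]=0
n,l,s,ce=cv2.connectedComponentsWithStats(dif.astype(np.uint8))
for k in range(1,n):
    if s[k,4]>15: print("changed",s[k],ray("top",ce[k],.03)[0].round(3))
E
```

```text
t 19.43 q [ 0.693  1.081  0.712 -0.932  1.954  0.495] pos [0.6041 0.2928 0.1865] rot [3.141 1.097 1.683] F [-0.65  1.09 -0.98] M [ 0.45  0.14 -0.01] open 0.0416 grip 0.0
mug vs home (array([-1.4, -2.2,  1. , -3.5]), np.float64(24.116338153139857), np.float64(21.79887253455908))
bowl before (array([  17,   17,   49,   48, 1797], dtype=int32), array([40.5, 40.6])) after (array([  17,   17,   49,   48, 1431], dtype=int32), array([39.5, 40.6]))
changed [305 237  27  22 322] [ 0.516 -0.139  0.03 ]
```

The mug stands upright at home (fit within 3 mm of the starting picture), the bowl has not moved, and the only change in the top view is the nuts now in the bowl. I'll hand it in.

```bash
python3 -c "
from cell import job
print(job.hand_in())"
```

```text
the job is handed in; nothing more can be done
None
```

The job is handed in: all six nuts are in the middle bowl, the empty mug stands upright where it was taken from, and the bowl and the other things did not visibly move (no verdict was returned).

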